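# Load the sanitising lift with buffer blocks and winch it down

### The arm

A 7-joint arm with a two-finger parallel gripper is mounted at the origin on the work surface. World frame = base frame: x ahead of the robot, y to its left, z up, the work surface at z = 0. Lengths are in m, angles in rad, forces in N, time in s.
With the tool pointing down it reaches from about 0.425 to 0.925 m from the base axis. Payload 6.8 kg.
Tool frame: the origin (TCP) lies at the very end of the fingers, on their centre line; the grasp point (between the pads) lies 19 mm behind it (r.grip_depth is the distance from the TCP to the grasp point, in m); z points along the fingers, y is the direction in which the jaws open and shut (so a half turn about z gives the same grasp; the last joint's range is limited). The gripper opens to 85 mm and grips with 20 to 120 N. Pads are 22 mm wide; open, the fingers measure 114 mm over their backs; the gripper's body (76 mm by 85 mm) begins 54 mm behind the grasp point. The pads swing forward as they close: fully open they stand 13 mm farther back than shut.
Start: joints at [1.122, 0.477, 0.022, 1.555, -0.011, 1.109, -0.083], TCP at [0.226, -0.636, 0.231] pointing down, gripper open.
Joint ranges: [-2.96, 2.96], [-0.34, 2.1], [-1.41, 1.46], [0.24, 2.44], [-1.37, 4.51], [0.17, 1.92], [-2.96, 2.96]. Speed limits (rad/s): [2.39, 2.39, 3.14, 3.14, 3.14, 3.14, 3.14].

### API

Orientations are given as a rotation vector (axis times angle).
In Python, from bench import status, eyes, workorder, spotter, r gives the robot as it stands.
- The arm moves only by the tool drive_tool, never from a script. Its argument "commands" is a list of rows, each an object of numbers: "rx", "ry", "rz": the turn, a rotation vector about the world's x, y, z normalised to -1 to 1, where 1 is 8 degrees; "tx", "ty", "tz": the shift along the world's x, y, z normalised to -1 to 1, where 1 is 20 mm; "grip": the closure, from -1 (fully open) to 1 (shut). A call has 1 to 10 rows; each row shifts and turns the commanded pose from where the row before left it; what a row does not reach is not made up. A row lasts 1/8 s, in which the tool goes at most 62.5 mm and 10.7 degrees, less where a joint would pass 70% of its speed; a pose out of reach is approached as far as the arm can. A call with a number of a shift or a turn outside -1 to 1 is refused whole. A call with a gripper value outside its range is refused whole. The fingers move at their own pace and stop on an object; "grip_force" is the grip in N (left out, the last holds). Time passes only in rows, so rows that do not move let the fingers close. It gives the time, the measured TCP pose, the force and the opening at its end, in the units of the state.
- status.get_obs(): the state, without advancing time (a new reading comes with each control period).
- eyes.grab_frame(name): name is "scene" or "top"; returns a dict with "frame" (400x640x3 uint8, blue, green, red), "range_z" (400x640 float32, m along the optical axis (not along the pixel's ray), 0 where there is no reading), "fx", "fy", "cx", "cy" (pixels), "T" (4x4, takes a point from camera to world coordinates). Camera axes: x right, y down, z forward; pixel columns grow to the right and rows downward; lengths in m; the calibration is good to about 2 mm. A picture is of the moment at which its call begins.
- workorder.hand_in(): hands the job in, once; it reports no verdict.
Trained networks look in the newest picture that a camera, given by its name, has taken for a name from the list of things; names that differ only in an ending like _2 or _b are one class to them, and where a whole thing is asked for, a point or a joint stands for the part that bears it (a point fixed in the world has none). Each returns a list of dicts, best first, with "confidence" (0 to 1); they miss things now and then, are a little off and sometimes report something else, mostly with a low value. They report only what shows in the picture. A call takes as long as a camera call. They do not tell look-alikes from the thing itself.
- spotter.boxes_of(camera, target): "position" ([column, row] as shares, 0 to 1, of the picture: columns of its width, rows of its height, amid what is visible of it).
- spotter.masks_of(camera, target): "mask" (400x640 bool, what is visible of it) and "position" ([column, row] as shares, 0 to 1, of the picture: columns of its width, rows of its height, amid what is visible of it).
The state is a dict: "clock": time; "joints": joint angles; "qvel": joint speeds; "tau": joint torques, N m; "tcp_pos": TCP position; "orientation": TCP orientation; "contact_force": force on the tool from outside, world axes, zero at the start; "moment": the same for the moment, N m; "grip_width": finger opening in m.
Only numpy, scipy, OpenCV 4.12 (cv2) and the standard library are available. Lean on these libraries where they do the work, as an engineer would, in place of code of your own. Each camera call takes 0.05 s, during which the arm holds its last target.

### The job

Lay every nail buffer block crosswise on the raised two-rail ledge of the sanitising lift, centred over both rails and none stacked, while the pawl still locks the winch. With all of them on, swing the pawl up off the ratchet wheel, then take the crank knob and, keeping hold of it so that it never runs free, let the crank turn back slowly until it reaches its stop and the loaded ledge is fully down. Finally let go, fold the pawl fully back down into the wheel, and see that all the blocks still lie properly across the rails and the other things on the sill have been left alone.

Things in the scene. Friction and masses are not known exactly. Their poses are not given: they have to be found in the camera images.
- buffer0_mid (a point): a nail buffer block (up to four, alike; some may be absent): rigid bar 90 x 28 x 28 mm, 50 g or so, pale grey, lying on the sill; the point is its centre (half-way up), its x axis runs along the 90 mm length
- buffer1_mid (a point): a nail buffer block (up to four, alike; some may be absent): rigid bar 90 x 28 x 28 mm, 50 g or so, pale grey, lying on the sill; the point is its centre (half-way up), its x axis runs along the 90 mm length
- buffer2_mid (a point): a nail buffer block (up to four, alike; some may be absent): rigid bar 90 x 28 x 28 mm, 50 g or so, pale grey, lying on the sill; the point is its centre (half-way up), its x axis runs along the 90 mm length
- buffer3_mid (a point): a nail buffer block (up to four, alike; some may be absent): rigid bar 90 x 28 x 28 mm, 50 g or so, pale grey, lying on the sill; the point is its centre (half-way up), its x axis runs along the 90 mm length
- ledge_mid (a point): ledge of two parallel grey rails, each 10 mm wide, 262 mm long along this frame's y, centre lines at x = -27 and +27 mm, open between. Point: midway between the rails at the height of their tops, 165 mm above the sill when up, 75 when down. Level x runs across the rails, +y towards the winch. A well laid block lies along x, centre within 20 mm of x = 0, 14 mm above the point; four fit at y = -84, -28, 28, 84 mm
- lift: the lift, fixed to the sill; origin on the sill under the ledge's middle, axes as the ledge's (z up). White lamp bed 56 mm wide, 40 mm tall under the ledge; guide rod 12 mm thick, 210 mm tall at y = -150 mm; winch tower, a white box 90 x 100 mm, 122 mm tall, from y = 174 mm on; on top the steel ratchet wheel, 84 mm across 12 teeth, 128 to 142 mm above the sill, and the crank over it
- crank_axis (a point): the upright crank axis, at (0, 235) mm in the lift's x, y, given at the height of the knob's middle, 201 mm up. The ledge sinks evenly with the crank angle (29 mm per rad, 90 mm in all). Up to 0.3 rad its friction holds it (against 2 N on the ledge too); from 0.6 to 1.2 rad on the load and a weight inside the tower pull ever harder, up to about 4 N at the knob, so an unheld crank runs away at 3 to 6 rad/s; at the stop they keep it there
- knob_mid (a point): the crank's knob: wooden upright cylinder 22 mm across, 36 mm tall, spinning freely on the crank arm; the point is its centre, 201 mm above the sill, 55 mm from the crank axis. The arm's top is 26 mm below the point. Grip it from above and carry it round its circle; the fingers need not turn with it
- crank (a joint): crank angle, rad: 0 = fully wound (ledge up, knob on the lift's +y side of the axis), growing anticlockwise seen from above as it turns back by way of the -x side to its stop at 3.14 (knob on the -y side, ledge fully down). With the pawl down it has 0.1 rad of play. Faster than 2 rad/s at any moment counts as running free (half a turn wants 5 s or more)
- pawl (a joint): pawl angle, rad: 0 = fully down, its nose between two teeth of the wheel; grows as it is swung up, stop at 1.15; swing it above 0.5 to be well clear of the wheel. Its hinge is stiff: it stays where it is left, and takes about 1 N at the handle to move either way
- pawl_grip (a point): the pawl's handle: wooden upright post on the pawl, 10 mm (along the pawl) x 12 mm (along the hinge line) and 36 mm tall; the point is 18 mm above its foot, 170 mm above the sill when the pawl is down, 54 mm from the hinge line. Pinch it from above across its 12 mm (along the lift's y); it swings up and outwards (+x) round the hinge line, turning between the fingers
- pawl_hinge (a point): middle of the pawl's level hinge line, which runs along the lift's y, at (125, 235) mm in the lift's x, y and 140 mm above the sill, between two 5 mm cheeks; with the pawl down the handle point is 45 mm from it towards -x and 30 mm up
- bottle_rack: bystander: grey rack 44 x 150 mm with three empty glass polish bottles, 86 mm tall; origin under its centre, 150 mm along its y. Leave alone
- finger_rest: bystander: rose silicone finger rest 60 x 110 mm, 34 mm tall; origin under its centre. Leave alone
- clip_stand: bystander: steel clip stand holding a nail tip, foot 50 mm across, 105 mm tall; origin under its centre. Leave alone
Things that resemble listed ones, but are neither listed nor needed, are in the scene too. Leave any blue or yellow look-alike of the part that bears buffer3_mid alone.

How it is judged:
By the outcome, as a careful person would: the job done as asked, in the order asked, and still so for the second after the job is handed in, with the robot touching nothing.
Of buffer0, buffer1, buffer2, buffer3 only 2 to 4 are there at a start; the rules pass over those that are not, and their reading is None.
At some moment in a run one of buffer0, buffer1, buffer2, buffer3 may be knocked a few centimetres aside while the robot is not near it.
It also fails if it takes over 210 s, if anything falls off the work surface, if the arm or the gripper's body presses on something with over 40 N, if the wrist force passes 120 N, or if a joint passes its speed limit or range.

## Working session

There is one attempt and no reset: what is moved stays moved. The work goes in short steps, Python scripts to look and compute and a tool call to move; the robot and the scene stay as the last step left them, time stands still between calls to the robot, and variables do not carry over. Pictures are saved under pics/ and viewed, and the job is handed in when it is done.

Besides the shell and the picture viewer there is one more tool, called after "Call:" by a JSON object that holds its "fn" and its "kwargs", one argument or row to a line. drive_tool: Moves the arm, as the interface text tells. Scaled input: -1 to 1 covers 20 mm each way for a shift and 8 degrees each way for a turn. Its arguments: {"type":"object","properties":{"commands":{"type":"array","items":{"type":"object","properties":{"rx":{"type":"number"},"ry":{"type":"number"},"rz":{"type":"number"},"tx":{"type":"number"},"ty":{"type":"number"},"tz":{"type":"number"},"grip":{"type":"number"}}}},"grip_force":{"type":"number"}},"required":["commands"]}

```bash
ls; mkdir -p pics; cat > h.py <<'E'
from bench import status, eyes, workorder, spotter, r
import numpy as np, cv2
def grab(n,save=None):
    f=eyes.grab_frame(n)
    if save: cv2.imwrite('pics/'+save,f['frame'])
    return f
def world(f):
    z=f['range_z'].astype(float); h,w=z.shape
    u,v=np.meshgrid(np.arange(w),np.arange(h))
    P=np.stack([(u-f['cx'])/f['fx']*z,(v-f['cy'])/f['fy']*z,z],-1)
    W=P@f['T'][:3,:3].T+f['T'][:3,3]
    W[z==0]=np.nan
    return W
E
python3 - <<'E'
from h import *
np.set_printoptions(precision=4,suppress=True)
print(status.get_obs())
for n in('scene','top'):
    f=grab(n,n+'0.png'); print(n,f['T'],f['fx'],f['cx'],f['cy'])
    W=world(f); np.save(n+'0.npy',W)
    for t in ['buffer0_mid','ledge_mid','lift','knob_mid','pawl_grip','pawl_hinge','bottle_rack','finger_rest','clip_stand']:
        for d in spotter.masks_of(n,t):
            m=d['mask']; p=W[m]
            print(t,round(d['confidence'],2),np.round(np.array(d['position'])*[640,400]),m.sum(),np.nanmedian(p,0), np.nanpercentile(p[:,2],95))
E
```

```text
pics
{'clock': 0.0, 'joints': array([ 1.1219,  0.4778,  0.0224,  1.5565, -0.0115,  1.1093, -0.0831]), 'qvel': array([ 0.0011,  0.0018,  0.0002,  0.0012,  0.001 , -0.0006, -0.0001]), 'tau': array([ -0.0008, -59.6442,   1.6074, -28.119 ,   0.0124,   0.0095,
         0.    ]), 'tcp_pos': array([ 0.2254, -0.6356,  0.2303]), 'orientation': array([-3.0943, -0.5325,  0.0007]), 'contact_force': array([-0.752 ,  0.2751,  1.041 ]), 'moment': array([ 0.0096, -0.0127,  0.0159]), 'grip_width': 0.08515030978059969}
scene [[ 0.2359  0.5809 -0.779   1.423 ]
 [ 0.9715 -0.1601  0.1748 -0.1871]
 [-0.0232 -0.798  -0.6021  0.8408]
 [ 0.      0.      0.      1.    ]] 433.7116085550591 322.5411635899693 192.41836000186794
buffer0_mid 0.75 [241. 200.] 1657 [ 0.5399 -0.201   0.1619] 0.1660044414020946
ledge_mid 0.57 [242. 199.] 1593 [ 0.5462 -0.1989  0.162 ] 0.16604591058230678
lift 0.86 [270. 238.] 9347 [ 0.5712 -0.1313  0.0416] 0.16623278839527175
lift 0.23 [417. 190.] 311 [0.4246 0.3442 0.024 ] 0.029355025407596467
knob_mid 0.7 [356. 188.] 122 [0.5915 0.0798 0.2065] 0.21929332895967213
pawl_grip 0.73 [335
[... 618 characters left out ...]
 0.1633] 0.16689793803270248
lift 0.85 [368. 200.] 6980 [ 0.5387 -0.1318  0.0405] 0.166321930820652
lift 0.34 [310. 186.] 650 [0.5723 0.0338 0.1417] 0.216821688760722
pawl_grip 0.59 [289. 178.] 67 [0.5805 0.0833 0.2173] 0.2210094740196034
pawl_hinge 0.76 [362. 200.] 7205 [ 0.5394 -0.1311  0.0398] 0.16631328549446317
pawl_hinge 0.57 [312. 187.] 618 [0.573  0.034  0.1421] 0.21728847965305736
bottle_rack 0.7 [255. 165.] 783 [0.6772 0.2052 0.03  ] 0.08352853440695451
finger_rest 0.91 [412. 250.] 704 [ 0.3884 -0.2641  0.0203] 0.03436788231951029
finger_rest 0.53 [254. 165.] 794 [0.6772 0.2057 0.0301] 0.08370599406471382
clip_stand 0.76 [467. 211.] 225 [ 0.507  -0.4566  0.0117] 0.08217348801885006
```

View pics/scene0.png

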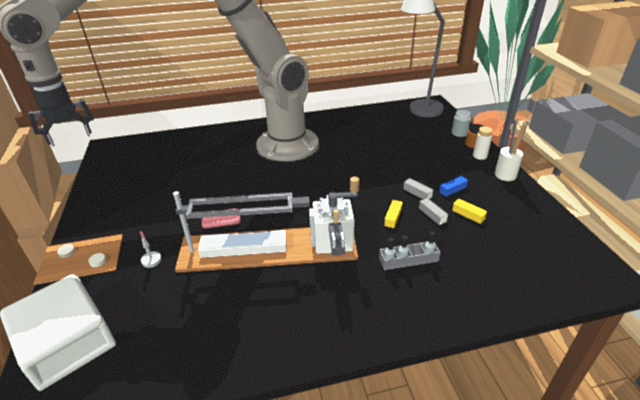

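View pics/top0.png

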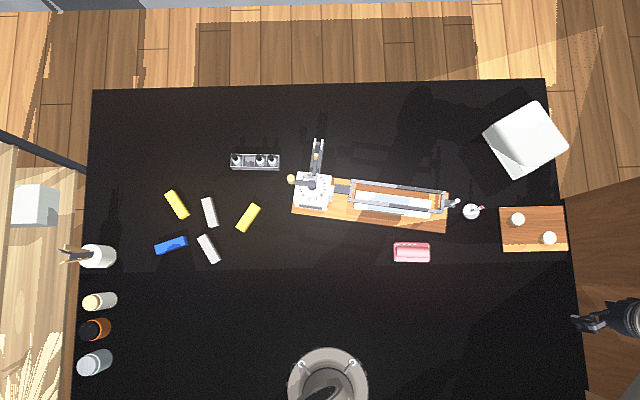

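Scene: two pale-grey blocks at (418,188) and (433,211) in the scene view, which are (209,212) and (208,249) in the top view. The look-alikes are yellow at (394,213) and (469,211), and blue at (454,186). The lift is at (270,240), its winch at (335,220), and the pawl handle is near top (316,157). Next I measure, with a close crop.

```bash
cat >> h.py <<'E'
def blocks(f=None,verbose=True,xlim=(0.3,0.75),ylim=(0.1,0.6),zr=(0.018,0.04)):
    f=f or grab('top'); W=world(f)
    hsv=cv2.cvtColor(f['frame'],cv2.COLOR_BGR2HSV)
    m=(W[...,2]>zr[0])&(W[...,2]<zr[1])&(W[...,1]>ylim[0])&(W[...,1]<ylim[1])&(W[...,0]>xlim[0])&(W[...,0]<xlim[1])
    n,l,s,c=cv2.connectedComponentsWithStats(m.astype(np.uint8))
    out=[]
    for i in range(1,n):
        if s[i,4]<60: continue
        p=W[l==i]; q=p[p[:,2]>np.median(p[:,2])-0.005]
        rc=cv2.minAreaRect((q[:,:2]*1000).astype(np.float32))
        bx=cv2.boxPoints(rc); e1=bx[1]-bx[0]; e2=bx[2]-bx[1]; e=e1 if np.hypot(*e1)>np.hypot(*e2) else e2
        a=np.degrees(np.arctan2(e[1],e[0]))%180
        col=np.median(f['frame'][l==i],0); hs=np.median(hsv[l==i],0)
        o=dict(c=np.array(rc[0]),size=sorted(rc[1]),ang=a,px=c[i],bgr=col,sat=hs[1],z=np.median(q[:,2]),n=s[i,4],mean=q[:,:2].mean(0)*1000)
        out.append(o)
        if verbose: print('c',np.round(o['c'],1),'mean',np.round(o['mean'],1),'size',np.round(o['size'],0),'ang',round(a,1),'px',np.round(c[i]),'bgr',col,'z',round(o['z'],4),s[i,4])
    return out
E
python3 - <<'E'
from h import *
np.set_printoptions(precision=4,suppress=True)
f=grab('top'); blocks(f); W=world(f)
im=f['frame']
cv2.imwrite('pics/c1.png',cv2.resize(im[180:280,140:270],None,fx=5,fy=5))
cv2.imwrite('pics/c2.png',cv2.resize(im[130:230,280:470],None,fx=4,fy=4))
g=grab('scene'); cv2.imwrite('pics/c3.png',cv2.resize(g['frame'][165:275,170:370],None,fx=4,fy=4))
# rails
m=(W[...,2]>0.155)&(W[...,2]<0.175)&(W[...,1]<-0.03)&(W[...,1]>-0.33)
p=W[m]*1000; rc=cv2.minAreaRect(p[:,:2].astype(np.float32)); print('rails',rc,cv2.boxPoints(rc),np.median(p[:,2]),m.sum())
for zr in [(0.118,0.124),(0.138,0.146),(0.16,0.19),(0.2,0.23)]:
    m=(W[...,2]>zr[0])&(W[...,2]<zr[1])&(W[...,1]>-0.06)&(W[...,1]<0.15)
    p=W[m]*1000
    if len(p): print(zr,m.sum(),p.mean(0),p.min(0),p.max(0),cv2.minAreaRect(p[:,:2].astype(np.float32)))
Ws=world(g)
for n in('scene','top'):
  WW=Ws if n=='scene' else W
  for t in ['knob_mid','pawl_grip','crank_axis','pawl','crank','buffer1_mid']:
    for d in spotter.masks_of(n,t):
        pp=WW[d['mask']]; print(n,t,round(d['confidence'],2),np.array(d['position'])*[640,400],np.nanmean(pp,0),np.nanmax(pp,0),len(pp))
E
```

```text
c [682.  207.6] mean [678.8 207.3] size [ 47. 150.] ang 87.3 px [254. 162.] bgr [169. 163. 163.] z 0.0322 318
c [554.4 451.2] mean [554.  450.8] size [29. 92.] ang 33.1 px [175. 204.] bgr [168. 255. 255.] z 0.0274 288
c [526.9 348.1] mean [526.6 348. ] size [29. 91.] ang 16.1 px [209. 212.] bgr [242. 243. 245.] z 0.0275 289
c [506.9 230.8] mean [506.9 230.6] size [29. 89.] ang 144.6 px [247. 217.] bgr [170. 255. 255.] z 0.0275 285
c [414.6 349. ] mean [414.5 348.7] size [29. 90.] ang 30.8 px [208. 248.] bgr [242. 243. 245.] z 0.0276 297
c [428.9 464.2] mean [428.5 465.1] size [29. 91.] ang 107.7 px [169. 245.] bgr [255. 166.  97.] z 0.0278 295
rails ((306.81719970703125, -183.0464324951172), (561.7090454101562, 299.60638427734375), 0.7307148575782776) [[  24.0751  -36.8372]
 [  27.8959 -336.4192]
 [ 589.5593 -329.2557]
 [ 585.7385  -29.6736]] 163.58896303571714 1056
(0.118, 0.124) 623 [571.8636  19.5466 120.8827] [ 38.4492 -56.3583 118.0034] [711.1812  83.0189 123.9914] ((373.2405700683594, 17.17282485961914), (675.6077270507812, 116.28702545166016), 2.621164560317993)
(0.138, 0.146)
[... 956 characters left out ...]
48] 282
scene crank_axis 0.58 [338.368 201.28 ] [0.5812 0.0399 0.1552] [0.6603 0.1638 0.22  ] 774
scene pawl 0.72 [335.808 223.8  ] [0.672  0.0121 0.1605] [0.7054 0.0216 0.1868] 140
scene crank 0.97 [337.088 203.4  ] [0.5778 0.0419 0.1543] [0.6141 0.1435 0.22  ] 658
scene buffer1_mid 0.64 [417.472 191.   ] [0.4221 0.3441 0.0195] [0.4649 0.3826 0.032 ] 346
top knob_mid 0.52 [290.112 181.48 ] [0.5793 0.0828 0.214 ] [0.5897 0.0931 0.2232] 62
top crank_axis 0.66 [313.216 187.92 ] [0.5728 0.0355 0.1534] [0.616  0.0915 0.2232] 633
top crank 0.82 [310.08 184.6 ] [0.5737 0.0372 0.1519] [0.6435 0.0932 0.2232] 668
top buffer1_mid 0.58 [209.728 250.2  ] [0.4145 0.3464 0.0247] [0.4597 0.3789 0.0345] 335
```

View pics/c2.png

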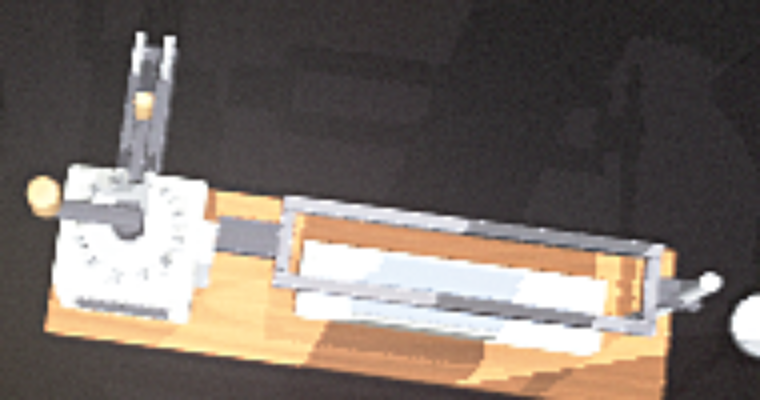

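View pics/c3.png

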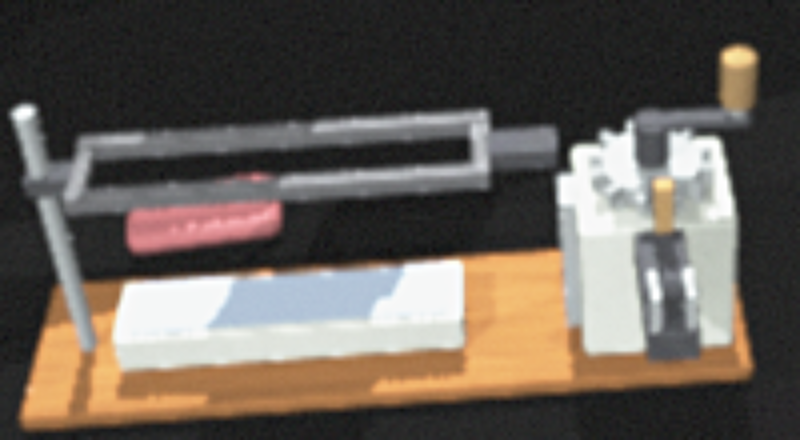

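View pics/c1.png

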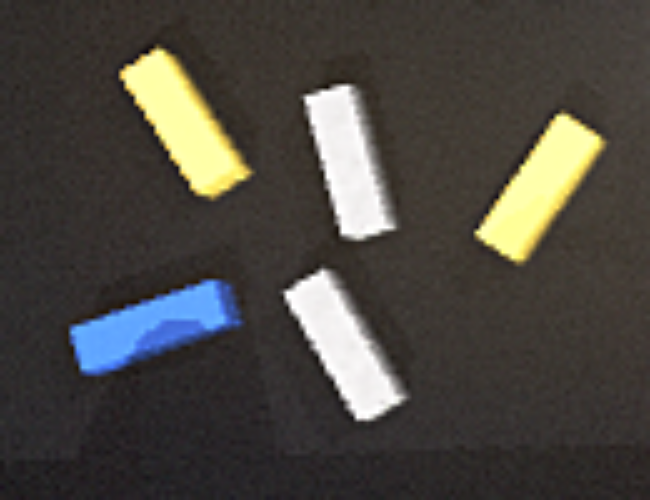

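```bash
cat >> h.py <<'E'
def region(W,zr,xl,yl): 
    return (W[...,2]>zr[0])&(W[...,2]<zr[1])&(W[...,0]>xl[0])&(W[...,0]<xl[1])&(W[...,1]>yl[0])&(W[...,1]<yl[1])
E
python3 - <<'E'
from h import *
np.set_printoptions(precision=1,suppress=True)
for n in('top','scene'):
    f=grab(n); W=world(f)
    m=region(W,(0.158,0.172),(0.44,0.65),(-0.31,-0.06))
    p=W[m]*1000; rc=cv2.minAreaRect(p[:,:2].astype(np.float32)); print(n,'rails',rc,np.median(p[:,2]),len(p))
    print(cv2.boxPoints(rc))
    # per y slice the two rails
    for y in (-260,-220,-180,-140,-100):
        q=p[abs(p[:,1]-y)<12]; a=q[:,0]; mid=(a.min()+a.max())/2
        print(y,a.min(),np.median(a[a<mid]),np.median(a[a>mid]),a.max(), q[:,2].mean())
    m=region(W,(0.205,0.23),(0.5,0.65),(0.03,0.15)); p=W[m]*1000; print('knob',p.mean(0),p.min(0),p.max(0),len(p))
    m=region(W,(0.212,0.23),(0.5,0.65),(0.03,0.15)); p=W[m]*1000; print('knobtop',p.mean(0),p.min(0),p.max(0),len(p))
    m=region(W,(0.165,0.21),(0.61,0.72),(-0.03,0.08)); p=W[m]*1000; print('pawl handle',p.mean(0),p.min(0),p.max(0),len(p))
    m=region(W,(0.18,0.21),(0.61,0.72),(-0.03,0.08)); p=W[m]*1000; print('pawl handle top',p.mean(0),p.min(0),p.max(0),len(p))
    m=region(W,(0.175,0.25),(0.45,0.65),(-0.35,-0.28)); p=W[m]*1000; print('rod',p.mean(0),p.min(0),p.max(0),len(p))
    m=region(W,(0.116,0.126),(0.45,0.65),(-0.05,0.1)); p=W[m]*1000; print('tower',cv2.minAreaRect(p[:,:2].astype(np.float32)))
    m=region(W,(0.035,0.045),(0.45,0.65),(-0.32,-0.04)); p=W[m]*1000; print('bed',cv2.minAreaRect(p[:,:2].astype(np.float32)))
E
```

```text
top rails ((538.768798828125, -186.2173614501953), (257.9973449707031, 65.09198760986328), 80.6307601928711) 163.75240315214867 788
[[ 485.7 -308.2]
 [ 549.9 -318.8]
 [ 591.9  -64.2]
 [ 527.7  -53.6]]
-260 493.7101517825675 497.88689297800437 553.296896838367 559.0594574174324 164.04323064814946
-220 500.7520749622737 504.7620035551884 559.8693939983509 565.6987853468789 163.66403959669182
-180 505.43300675783587 511.8756104059745 566.2431441771756 572.3055298858352 163.67635128003403
-140 511.6621868755996 517.7513639256223 572.8342609385099 579.178570496443 163.79667339565958
-100 518.9096087093927 524.1197087783947 579.3749750430175 585.8723229130123 164.48710505646102
knob [581.4  83.  216.7] [572.1  73.1 206. ] [591.8  94.  221.8] 59
knobtop [582.2  83.  217.6] [572.8  73.1 213.8] [591.8  94.  221.8] 53
pawl handle [650.8  16.2 182.7] [647.   11.2 168.3] [656.9  22.5 190.6] 24
pawl handle top [651.7  16.1 185.8] [647.9  11.2 181.5] [656.9  22.3 190.6] 18
rod [ 510.7 -346.8  196.9] [ 506.1 -349.5  177.5] [ 517.3 -344.6  212.9] 28
tower ((588.8872680664062, 21.206546783447266), (1
[... 732 characters left out ...]
82339 163.1877849363932
-100 519.5847377164849 529.3926274668577 584.1141049487666 589.6925670418663 163.09285834592646
knob [588.   80.9 214.2] [574.4  71.5 205. ] [595.6  91.  220.6] 71
knobtop [586.5  81.4 217.2] [574.4  71.5 212.1] [594.5  91.  220.6] 47
pawl handle [656.4  14.7 177.5] [648.8   8.8 165.8] [661.   21.5 188.6] 52
pawl handle top [655.1  14.4 184.3] [648.8   9.2 180.3] [660.9  20.4 188.6] 22
rod [ 516.7 -347.6  195.3] [ 510.7 -349.9  176.4] [ 520.9 -345.4  210.8] 31
tower ((590.7808227539062, 20.218944549560547), (110.31961059570312, 120.08794403076172), 81.55209350585938)
bed ((537.062255859375, -211.75466918945312), (226.4970703125, 60.396907806396484), 81.33515167236328)
```

The crop shows both grey blocks clearly, at top (209,212) and (208,248), with the yellow and blue blocks separate. Lift frame: origin about (536, -204) mm, with its y axis at 80.7° in the world. The far block goes first. I'm raising the tool and travelling over.

Call:
{"fn": "drive_tool", "kwargs": {
  "commands": [
    {"tz":1,"grip":-1},
    {"tz":1},
    {"tz":1,"tx":0.5,"ty":1},
    {"tz":1,"tx":0.5,"ty":1},
    {"tx":0.5,"ty":1},
    {"tx":0.5,"ty":1},
    {"tx":0.5,"ty":1},
    {"tx":0.5,"ty":1},
    {"tx":0.5,"ty":1},
    {"tx":0.5,"ty":1}
  ],
  "grip_force": 30
}}

```text
validation failed for argument at $.co...
```

Call:
{"fn": "drive_tool", "kwargs": {
  "commands": [
    {"tx":0.5,"ty":1},
    {"tx":0.5,"ty":1},
    {"tx":0.5,"ty":1},
    {"tx":0.5,"ty":1},
    {"tx":0.5,"ty":1},
    {"tx":0.5,"ty":1},
    {"tx":0.5,"ty":1},
    {"tx":0.5,"ty":1},
    {"tx":0.5,"ty":1},
    {"tx":0.5,"ty":1}
  ]
}}

```text
validation failed for argument at $.co...
```

Call:
{"fn": "drive_tool", "kwargs": {
  "commands": [
    {"tx":0.5,"ty":1},
    {"tx":0.5,"ty":1},
    {"tx":0.5,"ty":1},
    {"tx":0.5,"ty":1},
    {"tx":0.5,"ty":1},
    {"tx":0.5,"ty":1},
    {"tx":0.5,"ty":1},
    {"tx":0.5,"ty":1},
    {"tx":0.5,"ty":1},
    {"tx":0.5,"ty":1}
  ]
}}

```text
validation failed for argument at $.co...
```

Call:
{"fn": "drive_tool", "kwargs": {
  "commands": [
    {"tx":0,"ty":0,"tz":1,"rx":0,"ry":0,"rz":0,"grip":-1},
    {"tx":0,"ty":0,"tz":1,"rx":0,"ry":0,"rz":0,"grip":-1}
  ],
  "grip_force": 30
}}

```text
clock: 2.05
tcp_pos: [0.2256, -0.636, 0.2716]
orientation: [-3.095, -0.533, 0.0]
contact_force: [0.1, -0.2, -0.7]
grip_width: 0.0852
```

Call:
{"fn": "drive_tool", "kwargs": {
  "commands": [
    {"tx":0.5,"ty":1,"tz":1,"rx":0,"ry":0,"rz":0,"grip":-1},
    {"tx":0.5,"ty":1,"tz":1,"rx":0,"ry":0,"rz":0,"grip":-1},
    {"tx":0.5,"ty":1,"tz":0,"rx":0,"ry":0,"rz":0,"grip":-1},
    {"tx":0.5,"ty":1,"tz":0,"rx":0,"ry":0,"rz":0,"grip":-1},
    {"tx":0.5,"ty":1,"tz":0,"rx":0,"ry":0,"rz":0,"grip":-1},
    {"tx":0.5,"ty":1,"tz":0,"rx":0,"ry":0,"rz":0,"grip":-1},
    {"tx":0.5,"ty":1,"tz":0,"rx":0,"ry":0,"rz":0,"grip":-1},
    {"tx":0.5,"ty":1,"tz":0,"rx":0,"ry":0,"rz":0,"grip":-1},
    {"tx":0.5,"ty":1,"tz":0,"rx":0,"ry":0,"rz":0,"grip":-1},
    {"tx":0.5,"ty":1,"tz":0,"rx":0,"ry":0,"rz":0,"grip":-1}
  ]
}}

```text
clock: 3.3
tcp_pos: [0.3262, -0.4348, 0.3113]
orientation: [3.096, 0.533, -0.0]
contact_force: [1.4, -0.2, 0.1]
grip_width: 0.0853
```

Call:
{"fn": "drive_tool", "kwargs": {
  "commands": [
    {"tx":0.5,"ty":1,"tz":0,"rx":0,"ry":0,"rz":0,"grip":-1},
    {"tx":0.5,"ty":1,"tz":0,"rx":0,"ry":0,"rz":0,"grip":-1},
    {"tx":0.5,"ty":1,"tz":0,"rx":0,"ry":0,"rz":0,"grip":-1},
    {"tx":0.5,"ty":1,"tz":0,"rx":0,"ry":0,"rz":0,"grip":-1},
    {"tx":0.5,"ty":1,"tz":0,"rx":0,"ry":0,"rz":0,"grip":-1},
    {"tx":0.5,"ty":1,"tz":0,"rx":0,"ry":0,"rz":0,"grip":-1},
    {"tx":0.5,"ty":1,"tz":0,"rx":0,"ry":0,"rz":0,"grip":-1},
    {"tx":0.5,"ty":1,"tz":0,"rx":0,"ry":0,"rz":0,"grip":-1},
    {"tx":0.5,"ty":1,"tz":0,"rx":0,"ry":0,"rz":0,"grip":-1},
    {"tx":0.5,"ty":1,"tz":0,"rx":0,"ry":0,"rz":0,"grip":-1}
  ]
}}

```text
clock: 4.55
tcp_pos: [0.4258, -0.2349, 0.3113]
orientation: [3.096, 0.533, -0.0]
contact_force: [-0.1, -0.5, 0.4]
grip_width: 0.0855
```

Call:
{"fn": "drive_tool", "kwargs": {
  "commands": [
    {"tx":0.5,"ty":1,"tz":0,"rx":0,"ry":0,"rz":0,"grip":-1},
    {"tx":0.5,"ty":1,"tz":0,"rx":0,"ry":0,"rz":0,"grip":-1},
    {"tx":0.5,"ty":1,"tz":0,"rx":0,"ry":0,"rz":0,"grip":-1},
    {"tx":0.5,"ty":1,"tz":0,"rx":0,"ry":0,"rz":0,"grip":-1},
    {"tx":0.5,"ty":1,"tz":0,"rx":0,"ry":0,"rz":0,"grip":-1},
    {"tx":0.5,"ty":1,"tz":0,"rx":0,"ry":0,"rz":0,"grip":-1},
    {"tx":0.5,"ty":1,"tz":0,"rx":0,"ry":0,"rz":0,"grip":-1},
    {"tx":0.5,"ty":1,"tz":0,"rx":0,"ry":0,"rz":0,"grip":-1},
    {"tx":0.5,"ty":1,"tz":0,"rx":0,"ry":0,"rz":0,"grip":-1},
    {"tx":0.5,"ty":1,"tz":0,"rx":0,"ry":0,"rz":0,"grip":-1}
  ]
}}

```text
clock: 5.8
tcp_pos: [0.5256, -0.0349, 0.3113]
orientation: [3.096, 0.533, 0.0]
contact_force: [1.8, 0.1, 0.6]
grip_width: 0.0853
```

Call:
{"fn": "drive_tool", "kwargs": {
  "commands": [
    {"tx":0,"ty":1,"tz":0,"rx":0,"ry":0,"rz":0,"grip":-1},
    {"tx":0,"ty":1,"tz":0,"rx":0,"ry":0,"rz":0,"grip":-1},
    {"tx":0,"ty":1,"tz":0,"rx":0,"ry":0,"rz":0,"grip":-1},
    {"tx":0,"ty":1,"tz":0,"rx":0,"ry":0,"rz":0,"grip":-1},
    {"tx":0,"ty":1,"tz":0,"rx":0,"ry":0,"rz":0,"grip":-1},
    {"tx":0,"ty":1,"tz":0,"rx":0,"ry":0,"rz":0,"grip":-1},
    {"tx":0,"ty":1,"tz":0,"rx":0,"ry":0,"rz":0,"grip":-1},
    {"tx":0,"ty":1,"tz":0,"rx":0,"ry":0,"rz":0,"grip":-1},
    {"tx":0,"ty":1,"tz":0,"rx":0,"ry":0,"rz":0,"grip":-1},
    {"tx":0,"ty":1,"tz":0,"rx":0,"ry":0,"rz":0,"grip":-1}
  ]
}}

```text
clock: 7.05
tcp_pos: [0.5251, 0.1649, 0.3113]
orientation: [3.096, 0.533, 0.0]
contact_force: [0.3, -0.7, -0.6]
grip_width: 0.0856
```

```bash
python3 - <<'E'
from h import *
blocks(grab('top')); print()
blocks(grab('scene','s2.png'))
E
```

```text
c [554.2 451.3] mean [553.4 450.5] size [30. 92.] ang 34.4 px [176. 204.] bgr [164. 255. 255.] z 0.0274 291
c [526.6 348.3] mean [522.8 347.4] size [29. 90.] ang 17.2 px [209. 213.] bgr [239. 240. 242.] z 0.0275 259
c [414.6 348.9] mean [414.3 348.5] size [29. 91.] ang 30.4 px [208. 248.] bgr [239. 239. 242.] z 0.0274 302
c [428.4 465. ] mean [428.6 464.5] size [29. 91.] ang 107.3 px [169. 245.] bgr [255. 162.  95.] z 0.0274 299

c [429.9 464. ] mean [432.5 462.6] size [33. 95.] ang 108.5 px [454. 183.] bgr [238. 119.  59.] z 0.0266 195
c [415.5 347.6] mean [418.4 347.2] size [33. 94.] ang 29.8 px [418. 187.] bgr [189.  193.  194.5] z 0.0268 218
c [528.6 346.4] mean [531.3 345.9] size [32. 93.] ang 15.9 px [433. 209.] bgr [193. 199. 199.] z 0.0266 246
c [555.9 449.1] mean [557.3 448.5] size [33. 91.] ang 33.6 px [470. 208.] bgr [ 73. 246. 248.] z 0.0265 264
c [508.5 229.8] mean [511.3 228.3] size [28. 94.] ang 144.9 px [393. 211.] bgr [ 77. 246. 247.] z 0.0268 220
c [683.7 206. ] mean [689.9 201.9] size [ 49. 151.] ang 87.2 px [409. 254.] bgr [119. 116. 113.] z 0.0318 671
```

Call:
{"fn": "drive_tool", "kwargs": {
  "commands": [
    {"tx":0.12,"ty":1,"tz":0,"rx":0,"ry":0,"rz":-0.41,"grip":-0.2},
    {"tx":0,"ty":1,"tz":0,"rx":0,"ry":0,"rz":0,"grip":-0.2},
    {"tx":0,"ty":1,"tz":0,"rx":0,"ry":0,"rz":0,"grip":-0.2},
    {"tx":0,"ty":1,"tz":0,"rx":0,"ry":0,"rz":0,"grip":-0.2},
    {"tx":0,"ty":1,"tz":0,"rx":0,"ry":0,"rz":0,"grip":-0.2},
    {"tx":0,"ty":1,"tz":0,"rx":0,"ry":0,"rz":0,"grip":-0.2},
    {"tx":0,"ty":1,"tz":-1,"rx":0,"ry":0,"rz":0,"grip":-0.2},
    {"tx":0,"ty":1,"tz":-1,"rx":0,"ry":0,"rz":0,"grip":-0.2},
    {"tx":0,"ty":1,"tz":-1,"rx":0,"ry":0,"rz":0,"grip":-0.2},
    {"tx":0,"ty":0.13,"tz":-1,"rx":0,"ry":0,"rz":0,"grip":-0.2}
  ]
}}

```text
clock: 8.4
tcp_pos: [0.5273, 0.3486, 0.2304]
orientation: [-3.109, -0.448, 0.0]
contact_force: [0.0, 0.4, -0.8]
grip_width: 0.0512
```

Call:
{"fn": "drive_tool", "kwargs": {
  "commands": [
    {"tx":0,"ty":0,"tz":-1,"rx":0,"ry":0,"rz":0,"grip":-0.2},
    {"tx":0,"ty":0,"tz":-1,"rx":0,"ry":0,"rz":0,"grip":-0.2},
    {"tx":0,"ty":0,"tz":-1,"rx":0,"ry":0,"rz":0,"grip":-0.2},
    {"tx":0,"ty":0,"tz":-1,"rx":0,"ry":0,"rz":0,"grip":-0.2},
    {"tx":0,"ty":0,"tz":-1,"rx":0,"ry":0,"rz":0,"grip":-0.2},
    {"tx":0,"ty":0,"tz":-1,"rx":0,"ry":0,"rz":0,"grip":-0.2},
    {"tx":0,"ty":0,"tz":-1,"rx":0,"ry":0,"rz":0,"grip":-0.2},
    {"tx":0,"ty":0,"tz":-1,"rx":0,"ry":0,"rz":0,"grip":-0.2}
  ]
}}

```text
clock: 9.4
tcp_pos: [0.528, 0.3464, 0.07]
orientation: [-3.11, -0.444, -0.0]
contact_force: [0.7, 0.4, 0.7]
grip_width: 0.0513
```

Call:
{"fn": "drive_tool", "kwargs": {
  "commands": [
    {"tx":0,"ty":0,"tz":-1,"rx":0,"ry":0,"rz":0,"grip":-0.2},
    {"tx":0,"ty":0,"tz":-1,"rx":0,"ry":0,"rz":0,"grip":-0.2},
    {"tx":0,"ty":0,"tz":-0.8,"rx":0,"ry":0,"rz":0,"grip":-0.2},
    {"tx":0,"ty":0,"tz":-0.5,"rx":0,"ry":0,"rz":0,"grip":-0.2},
    {"tx":0,"ty":0,"tz":0,"rx":0,"ry":0,"rz":0,"grip":1},
    {"tx":0,"ty":0,"tz":0,"rx":0,"ry":0,"rz":0,"grip":1},
    {"tx":0,"ty":0,"tz":0,"rx":0,"ry":0,"rz":0,"grip":1},
    {"tx":0,"ty":0,"tz":0,"rx":0,"ry":0,"rz":0,"grip":1},
    {"tx":0,"ty":0,"tz":0,"rx":0,"ry":0,"rz":0,"grip":1}
  ]
}}

```text
clock: 10.52
tcp_pos: [0.5281, 0.3464, 0.0055]
orientation: [-3.11, -0.444, -0.001]
contact_force: [-1.0, -0.6, 0.8]
grip_width: 0.0272
```

Call:
{"fn": "drive_tool", "kwargs": {
  "commands": [
    {"tx":0,"ty":0,"tz":1,"rx":0,"ry":0,"rz":0,"grip":1},
    {"tx":0,"ty":0,"tz":1,"rx":0,"ry":0,"rz":0,"grip":1},
    {"tx":0,"ty":0,"tz":1,"rx":0,"ry":0,"rz":0,"grip":1},
    {"tx":0,"ty":0,"tz":1,"rx":0,"ry":0,"rz":0,"grip":1},
    {"tx":0,"ty":0,"tz":1,"rx":0,"ry":0,"rz":0,"grip":1},
    {"tx":0,"ty":0,"tz":1,"rx":0,"ry":0,"rz":0,"grip":1},
    {"tx":0,"ty":0,"tz":1,"rx":0,"ry":0,"rz":0,"grip":1},
    {"tx":0,"ty":-1,"tz":1,"rx":0,"ry":0,"rz":0,"grip":1},
    {"tx":0,"ty":-1,"tz":1,"rx":0,"ry":0,"rz":0,"grip":1},
    {"tx":0,"ty":-1,"tz":1,"rx":0,"ry":0,"rz":0,"grip":1}
  ]
}}

```text
clock: 11.78
tcp_pos: [0.5279, 0.2858, 0.2065]
orientation: [3.11, 0.444, -0.0]
contact_force: [-0.1, -0.4, -0.3]
grip_width: 0.0273
```

Call:
{"fn": "drive_tool", "kwargs": {
  "commands": [
    {"tx":0,"ty":-1,"tz":1,"rx":0,"ry":0,"rz":-0.8,"grip":1},
    {"tx":0,"ty":-1,"tz":1,"rx":0,"ry":0,"rz":-0.8,"grip":1},
    {"tx":0,"ty":-1,"tz":1,"rx":0,"ry":0,"rz":-0.8,"grip":1},
    {"tx":0,"ty":-1,"tz":1,"rx":0,"ry":0,"rz":-0.8,"grip":1},
    {"tx":0,"ty":-1,"tz":0,"rx":0,"ry":0,"rz":0,"grip":1},
    {"tx":0,"ty":-1,"tz":0,"rx":0,"ry":0,"rz":0,"grip":1},
    {"tx":0,"ty":-1,"tz":0,"rx":0,"ry":0,"rz":0,"grip":1},
    {"tx":0,"ty":-1,"tz":0,"rx":0,"ry":0,"rz":0,"grip":1},
    {"tx":0,"ty":-1,"tz":0,"rx":0,"ry":0,"rz":0,"grip":1},
    {"tx":0,"ty":-1,"tz":0,"rx":0,"ry":0,"rz":0,"grip":1}
  ]
}}

```text
clock: 13.02
tcp_pos: [0.5277, 0.0859, 0.2859]
orientation: [-3.131, 0.255, 0.0]
contact_force: [0.6, 0.2, -0.4]
grip_width: 0.0274
```

Call:
{"fn": "drive_tool", "kwargs": {
  "commands": [
    {"tx":0.5,"ty":-1,"tz":0,"rx":0,"ry":0,"rz":0,"grip":1},
    {"tx":0.6,"ty":-1,"tz":0,"rx":0,"ry":0,"rz":0,"grip":1},
    {"tx":0,"ty":-1,"tz":0,"rx":0,"ry":0,"rz":0,"grip":1},
    {"tx":0,"ty":-1,"tz":0,"rx":0,"ry":0,"rz":0,"grip":1},
    {"tx":0,"ty":-1,"tz":0,"rx":0,"ry":0,"rz":0,"grip":1},
    {"tx":0,"ty":-1,"tz":0,"rx":0,"ry":0,"rz":0,"grip":1},
    {"tx":0,"ty":-1,"tz":0,"rx":0,"ry":0,"rz":0,"grip":1},
    {"tx":0,"ty":-1,"tz":0,"rx":0,"ry":0,"rz":0,"grip":1},
    {"tx":0,"ty":-1,"tz":0,"rx":0,"ry":0,"rz":0,"grip":1},
    {"tx":0,"ty":-1,"tz":0,"rx":0,"ry":0,"rz":0,"grip":1}
  ]
}}

```text
clock: 14.28
tcp_pos: [0.5499, -0.1141, 0.2858]
orientation: [-3.131, 0.255, -0.0]
contact_force: [-0.9, -0.5, -0.6]
grip_width: 0.0272
```

Call:
{"fn": "drive_tool", "kwargs": {
  "commands": [
    {"tx":0,"ty":-0.35,"tz":-0.5,"rx":0,"ry":0,"rz":0,"grip":1},
    {"tx":0,"ty":0,"tz":-1,"rx":0,"ry":0,"rz":0,"grip":1},
    {"tx":0,"ty":0,"tz":-1,"rx":0,"ry":0,"rz":0,"grip":1},
    {"tx":0,"ty":0,"tz":0,"rx":0,"ry":0,"rz":0,"grip":1}
  ]
}}

```text
clock: 14.78
tcp_pos: [0.5487, -0.1199, 0.2334]
orientation: [-3.13, 0.255, 0.006]
contact_force: [0.2, 0.5, -1.3]
grip_width: 0.0274
```

```bash
python3 - <<'E'
from h import *
f=grab('top','t3.png'); g=grab('scene','s3.png')
print(status.get_obs()['tcp_pos'])
cv2.imwrite('pics/c4.png',np.hstack([cv2.resize(f['frame'][140:240,280:470],None,fx=2,fy=2),cv2.resize(g['frame'][145:265,170:370],(400,240))[:200]]))
blocks(f)
E
```

```text
[ 0.55015275 -0.12015209  0.23548112]
c [681.8 207.4] mean [678.3 205.8] size [ 45. 150.] ang 87.4 px [255. 162.] bgr [175.  170.5 170. ] z 0.0327 338
c [553.6 450.7] mean [553.5 450.4] size [29. 92.] ang 33.5 px [176. 204.] bgr [171. 255. 255.] z 0.0275 288
c [506.7 230.5] mean [506.6 230.8] size [29. 89.] ang 145.0 px [247. 217.] bgr [173. 255. 255.] z 0.0274 286
c [414.4 349.1] mean [414.1 348.7] size [29. 90.] ang 31.7 px [208. 248.] bgr [245. 245. 247.] z 0.0276 296
c [428.4 464.4] mean [428.4 464.5] size [29. 91.] ang 107.3 px [170. 245.] bgr [255.  169.5  99. ] z 0.0274 306
```

View pics/c4.png

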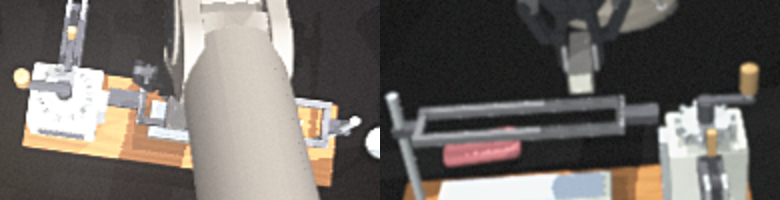

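The block hangs square above the rails (scene crop 580,75). Lowering it.

Call:
{"fn": "drive_tool", "kwargs": {
  "commands": [
    {"tx":0,"ty":0,"tz":-1,"rx":0,"ry":0,"rz":0,"grip":1},
    {"tx":0,"ty":0,"tz":-1,"rx":0,"ry":0,"rz":0,"grip":1},
    {"tx":0,"ty":0,"tz":-0.6,"rx":0,"ry":0,"rz":0,"grip":1},
    {"tx":0,"ty":0,"tz":-0.4,"rx":0,"ry":0,"rz":0,"grip":1},
    {"tx":0,"ty":0,"tz":-0.15,"rx":0,"ry":0,"rz":0,"grip":1},
    {"tx":0,"ty":0,"tz":0,"rx":0,"ry":0,"rz":0,"grip":1}
  ]
}}

```text
clock: 15.62
tcp_pos: [0.5503, -0.1206, 0.1726]
orientation: [3.131, -0.256, 0.001]
contact_force: [-0.9, 0.4, -0.2]
grip_width: 0.0274
```

Call:
{"fn": "drive_tool", "kwargs": {
  "commands": [
    {"tx":0,"ty":0,"tz":-0.05,"rx":0,"ry":0,"rz":0,"grip":1},
    {"tx":0,"ty":0,"tz":0,"rx":0,"ry":0,"rz":0,"grip":1}
  ]
}}

```text
clock: 15.88
tcp_pos: [0.5502, -0.1206, 0.1716]
orientation: [3.131, -0.256, 0.001]
contact_force: [-0.5, 1.1, -0.8]
grip_width: 0.0275
```

Call:
{"fn": "drive_tool", "kwargs": {
  "commands": [
    {"tx":0,"ty":0,"tz":-0.05,"rx":0,"ry":0,"rz":0,"grip":1},
    {"tx":0,"ty":0,"tz":0,"rx":0,"ry":0,"rz":0,"grip":1}
  ]
}}

```text
clock: 16.12
tcp_pos: [0.55, -0.1206, 0.1703]
orientation: [3.131, -0.256, 0.0]
contact_force: [-0.1, -0.1, -0.2]
grip_width: 0.0274
```

Call:
{"fn": "drive_tool", "kwargs": {
  "commands": [
    {"tx":0,"ty":0,"tz":-0.05,"rx":0,"ry":0,"rz":0,"grip":1},
    {"tx":0,"ty":0,"tz":0,"rx":0,"ry":0,"rz":0,"grip":1}
  ]
}}

```text
clock: 16.38
tcp_pos: [0.5501, -0.1206, 0.1698]
orientation: [3.131, -0.256, 0.0]
contact_force: [-0.9, 0.6, 4.0]
grip_width: 0.0275
```

```bash
python3 - <<'E'
from h import *
g=grab('scene','s4.png')
cv2.imwrite('pics/c5.png',cv2.resize(g['frame'][150:260,200:340],None,fx=5,fy=5,interpolation=cv2.INTER_CUBIC))
E
```

```text
(no output)
```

View pics/c5.png

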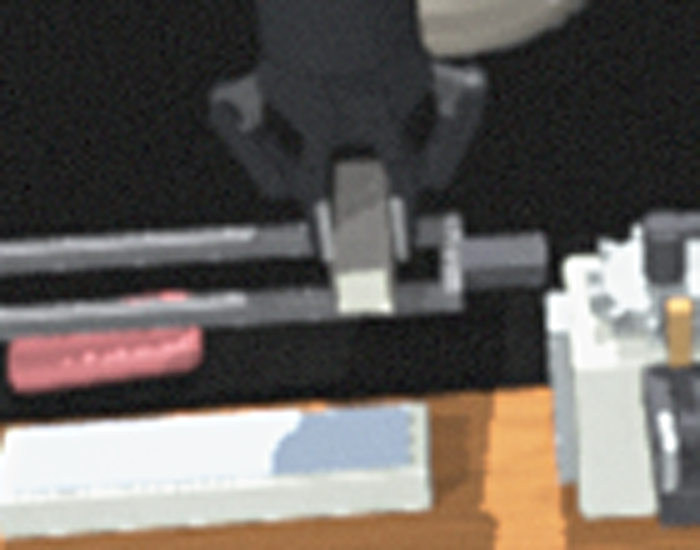

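Contact at 4 N, with the block lying across both rails (crop 362,235). Releasing and rising.

Call:
{"fn": "drive_tool", "kwargs": {
  "commands": [
    {"tx":0,"ty":0,"tz":0,"rx":0,"ry":0,"rz":0,"grip":-0.2},
    {"tx":0,"ty":0,"tz":0,"rx":0,"ry":0,"rz":0,"grip":-0.2},
    {"tx":0,"ty":0,"tz":0.3,"rx":0,"ry":0,"rz":0,"grip":-0.2},
    {"tx":0,"ty":0,"tz":1,"rx":0,"ry":0,"rz":0,"grip":-0.2},
    {"tx":0,"ty":0,"tz":1,"rx":0,"ry":0,"rz":0,"grip":-0.2},
    {"tx":0,"ty":0,"tz":1,"rx":0,"ry":0,"rz":0,"grip":-0.2},
    {"tx":0,"ty":0,"tz":1,"rx":0,"ry":0,"rz":0,"grip":-0.2},
    {"tx":0,"ty":0,"tz":1,"rx":0,"ry":0,"rz":0,"grip":-0.2},
    {"tx":-0.5,"ty":1,"tz":0.5,"rx":0,"ry":0,"rz":0,"grip":-0.2},
    {"tx":-0.5,"ty":1,"tz":0,"rx":0,"ry":0,"rz":0,"grip":-0.2}
  ]
}}

```text
clock: 17.68
tcp_pos: [0.5295, -0.0787, 0.2858]
orientation: [-3.131, 0.255, -0.002]
contact_force: [-0.9, -0.4, -1.4]
grip_width: 0.0515
```

Call:
{"fn": "drive_tool", "kwargs": {
  "commands": [
    {"tx":-0.5,"ty":1,"tz":0,"rx":0,"ry":0,"rz":1,"grip":-0.2},
    {"tx":-0.5,"ty":1,"tz":0,"rx":0,"ry":0,"rz":1,"grip":-0.2},
    {"tx":-0.5,"ty":1,"tz":0,"rx":0,"ry":0,"rz":1,"grip":-0.2},
    {"tx":0,"ty":1,"tz":0,"rx":0,"ry":0,"rz":1,"grip":-0.2},
    {"tx":0,"ty":1,"tz":0,"rx":0,"ry":0,"rz":1,"grip":-0.2},
    {"tx":0,"ty":1,"tz":0,"rx":0,"ry":0,"rz":0,"grip":-0.2},
    {"tx":0,"ty":1,"tz":0,"rx":0,"ry":0,"rz":0,"grip":-0.2},
    {"tx":0,"ty":1,"tz":0,"rx":0,"ry":0,"rz":0,"grip":-0.2},
    {"tx":0,"ty":1,"tz":0,"rx":0,"ry":0,"rz":0,"grip":-0.2},
    {"tx":0,"ty":1,"tz":0,"rx":0,"ry":0,"rz":0,"grip":-0.2}
  ]
}}

```text
clock: 18.92
tcp_pos: [0.4981, 0.1212, 0.2844]
orientation: [3.029, 0.833, -0.003]
contact_force: [0.5, -0.2, 0.3]
grip_width: 0.0508
```

```bash
cat >> h.py <<'E'
O=np.array([536.2,-203.6]); A=np.radians(80.7); YH=np.array([np.cos(A),np.sin(A)]); XH=np.array([YH[1],-YH[0]])
def toL(p): d=np.asarray(p)[...,:2]-O; return np.stack([d@XH,d@YH],-1)
def toW(x,y): return O+x*XH+y*YH
def ledge(top=0.193,names=('top','scene')):
    for n in names:
        f=grab(n); W=world(f); m=region(W,(top-0.008,top+0.006),(0.44,0.65),(-0.34,-0.06))
        k,l,s,c=cv2.connectedComponentsWithStats(m.astype(np.uint8))
        for i in range(1,k):
            if s[i,4]<50: continue
            p=W[l==i]*1000; rc=cv2.minAreaRect(p[:,:2].astype(np.float32)); b=cv2.boxPoints(rc)
            e=max([b[1]-b[0],b[2]-b[1]],key=lambda e:np.hypot(*e))
            print(n,'lift xy',np.round(toL(rc[0]),1),'size',np.round(rc[1]),'ang-vs-x',round((np.degrees(np.arctan2(e[1],e[0]))-(-9.3)+90)%180-90,1),'z',round(np.median(p[:,2]),1),s[i,4])
E
python3 - <<'E'
from h import *
print(status.get_obs()['tcp_pos'],toW(0,-28))
ledge()
blocks(grab('top')); blocks(grab('scene','s5.png'))
E
```

```text
[0.49813011 0.1212329  0.28438552] [ 531.67509301 -231.23196006]
top lift xy [-0.5 84.8] size [28. 90.] ang-vs-x -0.2 z 191.6 357
scene lift xy [ 1.5 83.6] size [27. 95.] ang-vs-x 0.1 z 192.1 266
c [554.3 451.5] mean [553.8 450.6] size [29. 91.] ang 33.5 px [176. 204.] bgr [167. 255. 255.] z 0.0278 292
c [414.7 349.2] mean [414.2 348.7] size [29. 90.] ang 31.6 px [208. 248.] bgr [242. 242. 244.] z 0.0276 298
c [428.7 465. ] mean [428.2 464.6] size [30. 91.] ang 107.9 px [169. 245.] bgr [255. 165.  96.] z 0.0278 303
c [430.7 463.4] mean [432.8 461.7] size [31. 94.] ang 109.7 px [454. 184.] bgr [235.  116.   57.5] z 0.0264 204
c [415.5 349.2] mean [418.7 346.7] size [37. 91.] ang 30.1 px [418. 187.] bgr [188. 192. 193.] z 0.0269 220
c [555.6 448.9] mean [557.8 448.9] size [33. 91.] ang 32.4 px [470. 208.] bgr [ 73. 245. 248.] z 0.0265 266
c [509.8 229.1] mean [511.8 228.1] size [29. 92.] ang 144.7 px [393. 211.] bgr [ 78. 246. 247.] z 0.0269 220
c [684.4 206.3] mean [689.8 203.5] size [ 49. 152.] ang 88.0 px [409. 254.] bgr [119. 117. 113.] z 0.0318 667
```

Block 1 is at lift (0.5, 84), aligned. Block 2 has not moved, at (415, 349), 31°.

Call:
{"fn": "drive_tool", "kwargs": {
  "commands": [
    {"tx":-0.5,"ty":1,"tz":0,"rx":0,"ry":0,"rz":0,"grip":-0.2},
    {"tx":-0.5,"ty":1,"tz":0,"rx":0,"ry":0,"rz":0,"grip":-0.2},
    {"tx":-0.5,"ty":1,"tz":0,"rx":0,"ry":0,"rz":0,"grip":-0.2},
    {"tx":-0.5,"ty":1,"tz":0,"rx":0,"ry":0,"rz":0,"grip":-0.2},
    {"tx":-0.5,"ty":1,"tz":0,"rx":0,"ry":0,"rz":0,"grip":-0.2},
    {"tx":-0.5,"ty":1,"tz":0,"rx":0,"ry":0,"rz":0,"grip":-0.2},
    {"tx":-0.5,"ty":1,"tz":-1,"rx":0,"ry":0,"rz":0,"grip":-0.2},
    {"tx":-0.5,"ty":1,"tz":-1,"rx":0,"ry":0,"rz":0,"grip":-0.2},
    {"tx":-0.15,"ty":1,"tz":-1,"rx":0,"ry":0,"rz":0,"grip":-0.2},
    {"tx":0,"ty":1,"tz":-1,"rx":0,"ry":0,"rz":0,"grip":-0.2}
  ]
}}

```text
clock: 20.38
tcp_pos: [0.417, 0.3187, 0.2044]
orientation: [3.029, 0.828, -0.0]
contact_force: [0.4, -0.1, -0.2]
grip_width: 0.0511
```

Call:
{"fn": "drive_tool", "kwargs": {
  "commands": [
    {"tx":0,"ty":1,"tz":-1,"rx":0,"ry":0,"rz":0,"grip":-0.2},
    {"tx":0,"ty":0.38,"tz":-1,"rx":0,"ry":0,"rz":0,"grip":-0.2},
    {"tx":0,"ty":0,"tz":-1,"rx":0,"ry":0,"rz":0,"grip":-0.2},
    {"tx":0,"ty":0,"tz":-1,"rx":0,"ry":0,"rz":0,"grip":-0.2},
    {"tx":0,"ty":0,"tz":-1,"rx":0,"ry":0,"rz":0,"grip":-0.2},
    {"tx":0,"ty":0,"tz":-1,"rx":0,"ry":0,"rz":0,"grip":-0.2},
    {"tx":0,"ty":0,"tz":0,"rx":0,"ry":0,"rz":0,"grip":-0.2}
  ]
}}

```text
clock: 21.25
tcp_pos: [0.4162, 0.346, 0.0836]
orientation: [3.029, 0.83, -0.005]
contact_force: [-0.6, 0.2, -0.0]
grip_width: 0.0514
```

Call:
{"fn": "drive_tool", "kwargs": {
  "commands": [
    {"tx":-0.05,"ty":0.12,"tz":-1,"rx":0,"ry":0,"rz":0,"grip":-0.2},
    {"tx":0,"ty":0,"tz":-1,"rx":0,"ry":0,"rz":0,"grip":-0.2},
    {"tx":0,"ty":0,"tz":-1,"rx":0,"ry":0,"rz":0,"grip":-0.2},
    {"tx":0,"ty":0,"tz":-0.9,"rx":0,"ry":0,"rz":0,"grip":-0.2},
    {"tx":0,"ty":0,"tz":0,"rx":0,"ry":0,"rz":0,"grip":1},
    {"tx":0,"ty":0,"tz":0,"rx":0,"ry":0,"rz":0,"grip":1},
    {"tx":0,"ty":0,"tz":0,"rx":0,"ry":0,"rz":0,"grip":1},
    {"tx":0,"ty":0,"tz":0,"rx":0,"ry":0,"rz":0,"grip":1},
    {"tx":0,"ty":0,"tz":0,"rx":0,"ry":0,"rz":0,"grip":1}
  ]
}}

```text
clock: 22.38
tcp_pos: [0.4162, 0.3495, 0.0076]
orientation: [-3.03, -0.83, -0.001]
contact_force: [-0.3, -0.1, -0.0]
grip_width: 0.0276
```

Call:
{"fn": "drive_tool", "kwargs": {
  "commands": [
    {"tx":0,"ty":0,"tz":1,"rx":0,"ry":0,"rz":0,"grip":1},
    {"tx":0,"ty":0,"tz":1,"rx":0,"ry":0,"rz":0,"grip":1},
    {"tx":0,"ty":0,"tz":1,"rx":0,"ry":0,"rz":0,"grip":1},
    {"tx":0,"ty":0,"tz":1,"rx":0,"ry":0,"rz":0,"grip":1},
    {"tx":0,"ty":0,"tz":1,"rx":0,"ry":0,"rz":0,"grip":1},
    {"tx":0.5,"ty":-1,"tz":1,"rx":0,"ry":0,"rz":0,"grip":1},
    {"tx":0.5,"ty":-1,"tz":1,"rx":0,"ry":0,"rz":0,"grip":1},
    {"tx":0.5,"ty":-1,"tz":1,"rx":0,"ry":0,"rz":0,"grip":1},
    {"tx":0.5,"ty":-1,"tz":1,"rx":0,"ry":0,"rz":0,"grip":1},
    {"tx":0.5,"ty":-1,"tz":1,"rx":0,"ry":0,"rz":0,"grip":1}
  ]
}}

```text
clock: 23.62
tcp_pos: [0.4661, 0.2487, 0.2087]
orientation: [-3.03, -0.83, -0.0]
contact_force: [-0.2, -0.2, -0.3]
grip_width: 0.0273
```

Call:
{"fn": "drive_tool", "kwargs": {
  "commands": [
    {"tx":0.5,"ty":-1,"tz":1,"rx":0,"ry":0,"rz":-1,"grip":1},
    {"tx":0.5,"ty":-1,"tz":1,"rx":0,"ry":0,"rz":-1,"grip":1},
    {"tx":0.5,"ty":-1,"tz":1,"rx":0,"ry":0,"rz":-1,"grip":1},
    {"tx":0.5,"ty":-1,"tz":1,"rx":0,"ry":0,"rz":-1,"grip":1},
    {"tx":0.5,"ty":-1,"tz":0,"rx":0,"ry":0,"rz":-1,"grip":1},
    {"tx":0.5,"ty":-1,"tz":0,"rx":0,"ry":0,"rz":0,"grip":1},
    {"tx":0,"ty":-1,"tz":0,"rx":0,"ry":0,"rz":0,"grip":1},
    {"tx":0,"ty":-1,"tz":0,"rx":0,"ry":0,"rz":0,"grip":1},
    {"tx":0,"ty":-1,"tz":0,"rx":0,"ry":0,"rz":0,"grip":1},
    {"tx":0,"ty":-1,"tz":0,"rx":0,"ry":0,"rz":0,"grip":1}
  ]
}}

```text
clock: 24.88
tcp_pos: [0.5256, 0.049, 0.2881]
orientation: [-3.131, 0.255, 0.0]
contact_force: [-0.3, -0.3, -0.2]
grip_width: 0.0277
```

Call:
{"fn": "drive_tool", "kwargs": {
  "commands": [
    {"tx":0,"ty":-1,"tz":0,"rx":0,"ry":0,"rz":0,"grip":1},
    {"tx":0,"ty":-1,"tz":0,"rx":0,"ry":0,"rz":0,"grip":1},
    {"tx":0,"ty":-1,"tz":0,"rx":0,"ry":0,"rz":0,"grip":1},
    {"tx":0,"ty":-1,"tz":0,"rx":0,"ry":0,"rz":0,"grip":1},
    {"tx":0,"ty":-1,"tz":0,"rx":0,"ry":0,"rz":0,"grip":1},
    {"tx":0,"ty":-1,"tz":0,"rx":0,"ry":0,"rz":0,"grip":1},
    {"tx":0,"ty":-1,"tz":0,"rx":0,"ry":0,"rz":0,"grip":1},
    {"tx":0,"ty":-1,"tz":0,"rx":0,"ry":0,"rz":0,"grip":1},
    {"tx":0,"ty":-1,"tz":0,"rx":0,"ry":0,"rz":0,"grip":1},
    {"tx":0,"ty":-1,"tz":0,"rx":0,"ry":0,"rz":0,"grip":1}
  ]
}}

```text
clock: 26.12
tcp_pos: [0.5258, -0.1511, 0.2879]
orientation: [-3.131, 0.255, -0.0]
contact_force: [0.6, 0.9, -0.5]
grip_width: 0.0275
```

Call:
{"fn": "drive_tool", "kwargs": {
  "commands": [
    {"tx":0,"ty":-1,"tz":0,"rx":0,"ry":0,"rz":0,"grip":1},
    {"tx":0,"ty":-1,"tz":0,"rx":0,"ry":0,"rz":0,"grip":1},
    {"tx":0,"ty":-1,"tz":0,"rx":0,"ry":0,"rz":0,"grip":1},
    {"tx":0,"ty":0,"tz":0,"rx":0,"ry":0,"rz":0,"grip":1}
  ]
}}

```text
clock: 26.62
tcp_pos: [0.5257, -0.2128, 0.2871]
orientation: [3.13, -0.261, -0.001]
contact_force: [-0.1, 0.7, -0.5]
grip_width: 0.0275
```

Call:
{"fn": "drive_tool", "kwargs": {
  "commands": [
    {"tx":0.3,"ty":-1,"tz":-1,"rx":0,"ry":0,"rz":0,"grip":1},
    {"tx":0,"ty":0,"tz":-1,"rx":0,"ry":0,"rz":0,"grip":1},
    {"tx":0,"ty":0,"tz":-1,"rx":0,"ry":0,"rz":0,"grip":1},
    {"tx":0,"ty":0,"tz":-1,"rx":0,"ry":0,"rz":0,"grip":1},
    {"tx":0,"ty":0,"tz":-0.8,"rx":0,"ry":0,"rz":0,"grip":1},
    {"tx":0,"ty":0,"tz":-0.5,"rx":0,"ry":0,"rz":0,"grip":1},
    {"tx":0,"ty":0,"tz":-0.3,"rx":0,"ry":0,"rz":0,"grip":1},
    {"tx":0,"ty":0,"tz":0,"rx":0,"ry":0,"rz":0,"grip":1}
  ]
}}

```text
clock: 27.62
tcp_pos: [0.532, -0.2305, 0.1752]
orientation: [-3.131, 0.256, 0.0]
contact_force: [0.5, -0.6, 0.0]
grip_width: 0.0273
```

Call:
{"fn": "drive_tool", "kwargs": {
  "commands": [
    {"tx":0,"ty":0,"tz":-0.1,"rx":0,"ry":0,"rz":0,"grip":1},
    {"tx":0,"ty":0,"tz":-0.05,"rx":0,"ry":0,"rz":0,"grip":1},
    {"tx":0,"ty":0,"tz":0,"rx":0,"ry":0,"rz":0,"grip":1}
  ]
}}

```text
clock: 28.0
tcp_pos: [0.5321, -0.2307, 0.1725]
orientation: [3.131, -0.256, 0.0]
contact_force: [0.1, 0.2, -1.2]
grip_width: 0.0276
```

Call:
{"fn": "drive_tool", "kwargs": {
  "commands": [
    {"tx":0,"ty":0,"tz":-0.05,"rx":0,"ry":0,"rz":0,"grip":1},
    {"tx":0,"ty":0,"tz":0,"rx":0,"ry":0,"rz":0,"grip":1}
  ]
}}

```text
clock: 28.25
tcp_pos: [0.532, -0.2306, 0.1713]
orientation: [3.131, -0.256, -0.0]
contact_force: [0.1, 0.8, -1.4]
grip_width: 0.0271
```

Call:
{"fn": "drive_tool", "kwargs": {
  "commands": [
    {"tx":0,"ty":0,"tz":-0.04,"rx":0,"ry":0,"rz":0,"grip":1},
    {"tx":0,"ty":0,"tz":0,"rx":0,"ry":0,"rz":0,"grip":1}
  ]
}}

```text
clock: 28.5
tcp_pos: [0.5321, -0.2306, 0.1709]
orientation: [3.131, -0.256, 0.0]
contact_force: [-1.8, 1.4, 5.2]
grip_width: 0.0273
```

Call:
{"fn": "drive_tool", "kwargs": {
  "commands": [
    {"tx":0,"ty":0,"tz":0,"rx":0,"ry":0,"rz":0,"grip":-0.2},
    {"tx":0,"ty":0,"tz":0,"rx":0,"ry":0,"rz":0,"grip":-0.2},
    {"tx":0,"ty":0,"tz":0.3,"rx":0,"ry":0,"rz":0,"grip":-0.2},
    {"tx":0,"ty":0,"tz":1,"rx":0,"ry":0,"rz":0,"grip":-0.2},
    {"tx":0,"ty":0,"tz":1,"rx":0,"ry":0,"rz":0,"grip":-0.2},
    {"tx":0,"ty":0,"tz":1,"rx":0,"ry":0,"rz":0,"grip":-0.2},
    {"tx":0,"ty":0,"tz":1,"rx":0,"ry":0,"rz":0,"grip":-0.2},
    {"tx":0.5,"ty":1,"tz":1,"rx":0,"ry":0,"rz":0,"grip":-0.2},
    {"tx":0.5,"ty":1,"tz":0,"rx":0,"ry":0,"rz":0,"grip":-0.2},
    {"tx":0.5,"ty":1,"tz":0,"rx":0,"ry":0,"rz":0,"grip":-0.2}
  ]
}}

```text
clock: 29.75
tcp_pos: [0.5625, -0.1701, 0.2773]
orientation: [3.131, -0.257, 0.002]
contact_force: [0.6, -0.7, 1.0]
grip_width: 0.0515
```

Call:
{"fn": "drive_tool", "kwargs": {
  "commands": [
    {"tx":0.5,"ty":1,"tz":0,"rx":0,"ry":0,"rz":0,"grip":-0.2},
    {"tx":0.5,"ty":1,"tz":0,"rx":0,"ry":0,"rz":0,"grip":-0.2},
    {"tx":0.5,"ty":1,"tz":0,"rx":0,"ry":0,"rz":0,"grip":-0.2},
    {"tx":0.5,"ty":1,"tz":0,"rx":0,"ry":0,"rz":0,"grip":-0.2},
    {"tx":0.5,"ty":1,"tz":0,"rx":0,"ry":0,"rz":0,"grip":-0.2},
    {"tx":0.5,"ty":1,"tz":0,"rx":0,"ry":0,"rz":0,"grip":-0.2},
    {"tx":0.5,"ty":1,"tz":0,"rx":0,"ry":0,"rz":0,"grip":-0.2},
    {"tx":0.5,"ty":1,"tz":0,"rx":0,"ry":0,"rz":0,"grip":-0.2},
    {"tx":0.5,"ty":1,"tz":0,"rx":0,"ry":0,"rz":0,"grip":-0.2},
    {"tx":0.1,"ty":0.3,"tz":0,"rx":0,"ry":0,"rz":0,"grip":-0.2}
  ]
}}

```text
clock: 31.0
tcp_pos: [0.6545, 0.0179, 0.2763]
orientation: [-3.131, 0.252, 0.0]
contact_force: [-0.1, -0.0, -0.1]
grip_width: 0.0513
```

```bash
python3 - <<'E'
from h import *
print(status.get_obs()['tcp_pos'],toW(80,235))
ledge(names=('scene',))
g=grab('scene','s6.png'); f=grab('top','t6.png')
print([ (o['px'],o['c'],o['bgr']) for o in blocks(f,verbose=False)])
cv2.imwrite('pics/c6.png',cv2.resize(g['frame'][140:270,170:370],None,fx=4,fy=4))
E
```

```text
[0.6545364  0.01786996 0.27633044] [653.12535527  15.38278767]
scene lift xy [ 0.8 84.2] size [28. 95.] ang-vs-x -0.7 z 191.9 269
scene lift xy [  0.9 -27. ] size [28. 95.] ang-vs-x -0.5 z 192.0 286
[(array([253.03900709, 162.5106383 ]), array([682.39459229, 207.29743958]), array([163. , 157. , 157.5])), (array([175.5       , 203.77586207]), array([554.31616211, 451.13912964]), array([162., 255., 255.])), (array([246.90909091, 217.06293706]), array([506.90505981, 230.70303345]), array([159., 255., 255.])), (array([169.45544554, 244.79867987]), array([428.79135132, 464.86825562]), array([255., 160.,  93.]))]
```

View pics/c6.png

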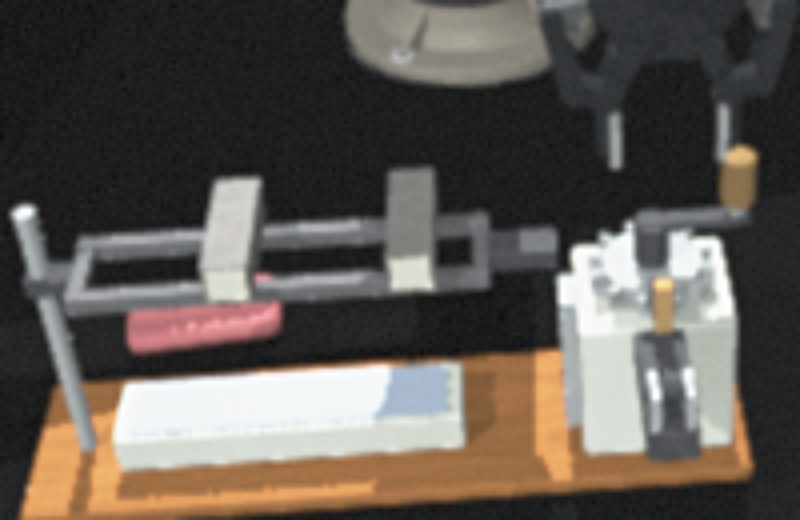

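Both blocks lie square across the rails (crop 232,240 and 410,230), at lift y = -27 and 84. Next is the pawl handle, at crop (663,305).

Call:
{"fn": "drive_tool", "kwargs": {
  "commands": [
    {"tx":-0.05,"ty":-0.12,"tz":-1,"rx":0,"ry":0,"rz":0,"grip":-0.2},
    {"tx":0,"ty":0,"tz":-1,"rx":0,"ry":0,"rz":0,"grip":-0.2},
    {"tx":0,"ty":0,"tz":-1,"rx":0,"ry":0,"rz":0,"grip":-0.2},
    {"tx":0,"ty":0,"tz":-0.7,"rx":0,"ry":0,"rz":0,"grip":-0.2},
    {"tx":0,"ty":0,"tz":0,"rx":0,"ry":0,"rz":0,"grip":-0.2}
  ]
}}

```text
clock: 31.78
tcp_pos: [0.6522, 0.0129, 0.2009]
orientation: [3.131, -0.256, -0.004]
contact_force: [0.4, 0.3, -0.1]
grip_width: 0.0514
```

```bash
python3 - <<'E'
from h import *
print(status.get_obs()['tcp_pos'])
g=grab('scene','s7.png'); f=grab('top','t7.png')
cv2.imwrite('pics/c7.png',np.hstack([cv2.resize(g['frame'][170:260,290:380],(400,400)),cv2.resize(f['frame'][130:220,270:360],(400,400))]))
E
```

```text
[0.65221719 0.0128715  0.20092657]
```

View pics/c7.png

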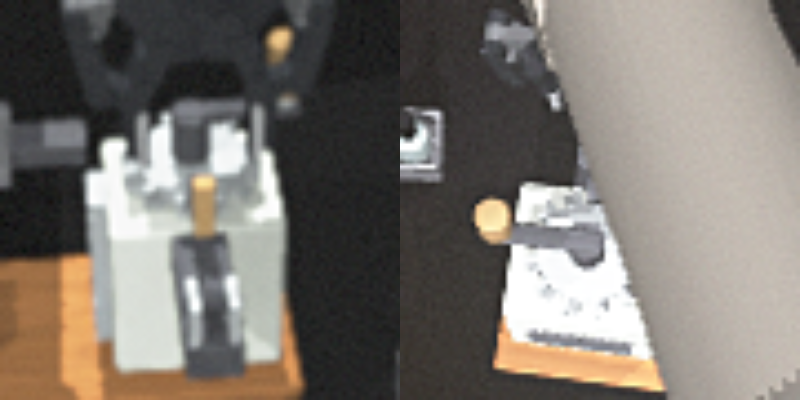

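The handle is centred between the open fingers (scene crop 203,205). Going down and pinching.

Call:
{"fn": "drive_tool", "kwargs": {
  "commands": [
    {"tx":0.05,"ty":0.1,"tz":-1,"rx":0,"ry":0,"rz":0,"grip":-0.2},
    {"tx":0,"ty":0,"tz":-0.7,"rx":0,"ry":0,"rz":0,"grip":-0.2},
    {"tx":0,"ty":0,"tz":-0.4,"rx":0,"ry":0,"rz":0,"grip":-0.2},
    {"tx":0,"ty":0,"tz":0,"rx":0,"ry":0,"rz":0,"grip":1},
    {"tx":0,"ty":0,"tz":0,"rx":0,"ry":0,"rz":0,"grip":1},
    {"tx":0,"ty":0,"tz":0,"rx":0,"ry":0,"rz":0,"grip":1},
    {"tx":0,"ty":0,"tz":0,"rx":0,"ry":0,"rz":0,"grip":1},
    {"tx":0,"ty":0,"tz":0,"rx":0,"ry":0,"rz":0,"grip":1}
  ],
  "grip_force": 25
}}

```text
clock: 32.88
tcp_pos: [0.6544, 0.0153, 0.161]
orientation: [-3.131, 0.256, -0.002]
contact_force: [0.4, 0.7, 1.7]
grip_width: 0.0111
```

```bash
python3 - <<'E'
from h import *
x0,z0=-44,40; r=np.hypot(x0,z0); a=np.arctan2(z0,x0); pv=np.array([x0,z0])
for t in np.arange(0.1,0.96,0.1):
    p=r*np.array([np.cos(a-t),np.sin(a-t)]); d=p-pv; pv=p
    print(round(t,1),np.round([d[0]*XH[0]/20,d[0]*XH[1]/20,d[1]/20],3))
E
```

```text
0.1 [ 0.208 -0.034  0.21 ]
0.2 [ 0.228 -0.037  0.188]
0.3 [ 0.245 -0.04   0.164]
0.4 [ 0.26  -0.043  0.138]
0.5 [ 0.272 -0.045  0.111]
0.6 [ 0.282 -0.046  0.083]
0.7 [ 0.288 -0.047  0.054]
0.8 [ 0.292 -0.048  0.025]
0.9 [ 0.293 -0.048 -0.005]
```

Call:
{"fn": "drive_tool", "kwargs": {
  "commands": [
    {"tx":0.21,"ty":-0.034,"tz":0.21,"rx":0,"ry":0,"rz":0,"grip":1},
    {"tx":0.23,"ty":-0.037,"tz":0.19,"rx":0,"ry":0,"rz":0,"grip":1},
    {"tx":0.245,"ty":-0.04,"tz":0.165,"rx":0,"ry":0,"rz":0,"grip":1},
    {"tx":0.26,"ty":-0.043,"tz":0.14,"rx":0,"ry":0,"rz":0,"grip":1},
    {"tx":0.27,"ty":-0.045,"tz":0.11,"rx":0,"ry":0,"rz":0,"grip":1}
  ]
}}

```text
clock: 33.5
tcp_pos: [0.6764, 0.0117, 0.1761]
orientation: [3.131, -0.255, -0.008]
contact_force: [-5.2, 2.5, -1.0]
grip_width: 0.0115
```

Call:
{"fn": "drive_tool", "kwargs": {
  "commands": [
    {"tx":0.28,"ty":-0.046,"tz":0.08,"rx":0,"ry":0,"rz":0,"grip":1},
    {"tx":0.29,"ty":-0.047,"tz":0.055,"rx":0,"ry":0,"rz":0,"grip":1},
    {"tx":0.29,"ty":-0.048,"tz":0.025,"rx":0,"ry":0,"rz":0,"grip":1},
    {"tx":0.29,"ty":-0.048,"tz":0,"rx":0,"ry":0,"rz":0,"grip":1},
    {"tx":0,"ty":0,"tz":0,"rx":0,"ry":0,"rz":0,"grip":1}
  ]
}}

```text
clock: 34.12
tcp_pos: [0.7018, 0.0076, 0.1803]
orientation: [-3.131, 0.256, -0.001]
contact_force: [-1.6, 2.9, 2.0]
grip_width: 0.0113
```

```bash
python3 - <<'E'
from h import *
print(status.get_obs()['tcp_pos'],status.get_obs()['contact_force'])
g=grab('scene','s8.png'); f=grab('top','t8.png')
cv2.imwrite('pics/c8.png',np.hstack([cv2.resize(g['frame'][170:260,290:380],(400,400)),cv2.resize(f['frame'][130:220,270:360],(400,400))]))
E
```

```text
[0.70181542 0.00755059 0.1803127 ] [-1.59010111  2.87938759  2.03869583]
```

View pics/c8.png

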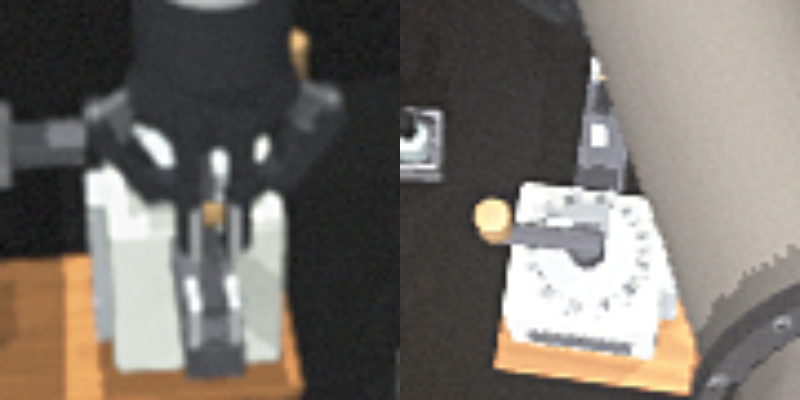

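Pawl is up about 0.9 rad (scene crop 215,200; the nose is clear of the wheel in the top view). Releasing it and going to the knob.

Call:
{"fn": "drive_tool", "kwargs": {
  "commands": [
    {"tx":0,"ty":0,"tz":0,"rx":0,"ry":0,"rz":0,"grip":0.1},
    {"tx":0,"ty":0,"tz":0,"rx":0,"ry":0,"rz":0,"grip":0.1},
    {"tx":0,"ty":0,"tz":0,"rx":0,"ry":0,"rz":0,"grip":0.1},
    {"tx":0,"ty":0,"tz":0.5,"rx":0,"ry":0,"rz":0,"grip":0.1},
    {"tx":0,"ty":0,"tz":1,"rx":0,"ry":0,"rz":0,"grip":0.1},
    {"tx":0,"ty":0,"tz":1,"rx":0,"ry":0,"rz":0,"grip":0.1},
    {"tx":0,"ty":0,"tz":1,"rx":0,"ry":0,"rz":0,"grip":0.1},
    {"tx":0,"ty":0,"tz":1,"rx":0,"ry":0,"rz":0,"grip":0.1}
  ]
}}

```text
clock: 35.22
tcp_pos: [0.7015, 0.0073, 0.272]
orientation: [-3.131, 0.256, -0.002]
contact_force: [0.3, 0.5, 0.1]
grip_width: 0.0383
```

Call:
{"fn": "drive_tool", "kwargs": {
  "commands": [
    {"tx":-1,"ty":0.6,"tz":0,"rx":0,"ry":0,"rz":0,"grip":0.1},
    {"tx":-1,"ty":0.6,"tz":0,"rx":0,"ry":0,"rz":0,"grip":0.1},
    {"tx":-1,"ty":0.6,"tz":0,"rx":0,"ry":0,"rz":0,"grip":0.1},
    {"tx":-1,"ty":0.6,"tz":0,"rx":0,"ry":0,"rz":0,"grip":0.1},
    {"tx":-1,"ty":0.6,"tz":0,"rx":0,"ry":0,"rz":0,"grip":0.1},
    {"tx":-0.93,"ty":0.75,"tz":0,"rx":0,"ry":0,"rz":0,"grip":0.1},
    {"tx":0,"ty":0,"tz":0,"rx":0,"ry":0,"rz":0,"grip":0.1},
    {"tx":0,"ty":0,"tz":0,"rx":0,"ry":0,"rz":0,"grip":0.1}
  ]
}}

```text
clock: 36.22
tcp_pos: [0.5835, 0.0815, 0.2706]
orientation: [3.131, -0.257, 0.002]
contact_force: [1.0, -0.6, 0.4]
grip_width: 0.0384
```

```bash
python3 - <<'E'
from h import *
o=status.get_obs();print(o['tcp_pos'],o['joints'],o['clock'])
g=grab('scene','s9.png'); f=grab('top','t9.png')
ledge(names=('scene',))
for n,F in(('s',g),('t',f)):
    W=world(F); m=region(W,(0.205,0.226),(0.55,0.62),(0.05,0.11)); p=W[m]*1000; print(n,'knob',p.mean(0),p.min(0),p.max(0),len(p))
cv2.imwrite('pics/c9.png',np.hstack([cv2.resize(g['frame'][160:260,290:390],(400,400)),cv2.resize(f['frame'][130:220,270:360],(400,400))]))
E
```

```text
[0.58347844 0.08154324 0.27062312] [ 0.05889151  0.32863041 -0.38460603  1.70148486  0.13466627  1.13653627
 -2.09852559] 36.225
scene lift xy [-22.6  12.7] size [29. 92.] ang-vs-x -8.0 z 191.8 276
scene lift xy [ 1.8 84.3] size [28. 93.] ang-vs-x -0.3 z 191.7 270
s knob [587.28723688  81.15859726 214.36110426] [575.03223011  71.39984204 205.14092059] [594.8493526   92.06340382 220.35244822] 67<stdin>:6: RuntimeWarning: Mean of empty slice.
  ret = um.true_divide(
Traceback (most recent call last):
ValueError: zero-size array to reduction operation minimum which has no identity
```

Block 2 has been knocked on the ledge: it is now at lift (-22.6, 12.7), turned about -8°. I'll relock the pawl first, mend the block, then raise the pawl again, so the laying is done with the winch locked. First a look.

```bash
python3 - <<'E'
from h import *
g=cv2.imread('pics/s9.png'); f=cv2.imread('pics/t9.png')
cv2.imwrite('pics/c9.png',np.hstack([cv2.resize(g[140:260,190:390],(500,300)),cv2.resize(f[130:220,270:360],(300,300))]))
E
```

```text
(no output)
```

View pics/c9.png

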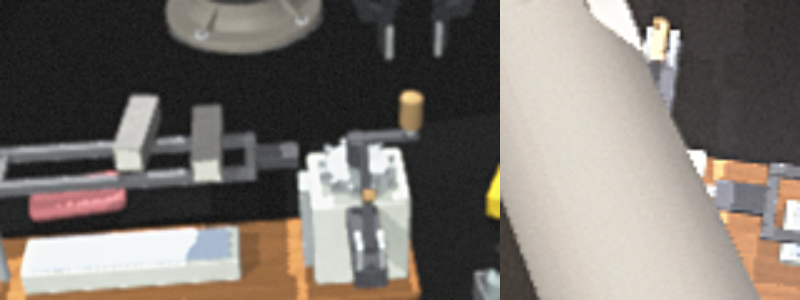

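The displaced block is at crop (130,130), its front end barely on the front rail. I'm going back to the pawl handle along the same path.

Call:
{"fn": "drive_tool", "kwargs": {
  "commands": [
    {"tx":1,"ty":-0.6,"tz":0,"rx":0,"ry":0,"rz":0,"grip":0.1},
    {"tx":1,"ty":-0.6,"tz":0,"rx":0,"ry":0,"rz":0,"grip":0.1},
    {"tx":1,"ty":-0.6,"tz":0,"rx":0,"ry":0,"rz":0,"grip":0.1},
    {"tx":1,"ty":-0.6,"tz":0,"rx":0,"ry":0,"rz":0,"grip":0.1},
    {"tx":1,"ty":-0.6,"tz":0,"rx":0,"ry":0,"rz":0,"grip":0.1},
    {"tx":0.93,"ty":-0.75,"tz":0,"rx":0,"ry":0,"rz":0,"grip":0.1},
    {"tx":0,"ty":0,"tz":-1,"rx":0,"ry":0,"rz":0,"grip":0.1},
    {"tx":0,"ty":0,"tz":-1,"rx":0,"ry":0,"rz":0,"grip":0.1},
    {"tx":0,"ty":0,"tz":-1,"rx":0,"ry":0,"rz":0,"grip":0.1},
    {"tx":0,"ty":0,"tz":0,"rx":0,"ry":0,"rz":0,"grip":0.1}
  ]
}}

```text
clock: 37.62
tcp_pos: [0.6994, 0.0077, 0.2072]
orientation: [3.131, -0.254, -0.008]
contact_force: [-0.4, 0.9, 0.4]
grip_width: 0.0388
```

Call:
{"fn": "drive_tool", "kwargs": {
  "commands": [
    {"tx":0,"ty":0,"tz":-1,"rx":0,"ry":0,"rz":0,"grip":0.1},
    {"tx":0,"ty":0,"tz":-0.5,"rx":0,"ry":0,"rz":0,"grip":0.1},
    {"tx":0,"ty":0,"tz":0,"rx":0,"ry":0,"rz":0,"grip":0.1},
    {"tx":0,"ty":0,"tz":0,"rx":0,"ry":0,"rz":0,"grip":1},
    {"tx":0,"ty":0,"tz":0,"rx":0,"ry":0,"rz":0,"grip":1},
    {"tx":0,"ty":0,"tz":0,"rx":0,"ry":0,"rz":0,"grip":1},
    {"tx":0,"ty":0,"tz":0,"rx":0,"ry":0,"rz":0,"grip":1}
  ]
}}

```text
clock: 38.5
tcp_pos: [0.7018, 0.0075, 0.1808]
orientation: [-3.131, 0.256, -0.002]
contact_force: [0.1, 1.6, 2.7]
grip_width: 0.0117
```

Gripped at the same place, so I reverse the arc.

Call:
{"fn": "drive_tool", "kwargs": {
  "commands": [
    {"tx":-0.29,"ty":0.048,"tz":0,"rx":0,"ry":0,"rz":0,"grip":1},
    {"tx":-0.29,"ty":0.048,"tz":-0.025,"rx":0,"ry":0,"rz":0,"grip":1},
    {"tx":-0.29,"ty":0.047,"tz":-0.055,"rx":0,"ry":0,"rz":0,"grip":1},
    {"tx":-0.28,"ty":0.046,"tz":-0.08,"rx":0,"ry":0,"rz":0,"grip":1},
    {"tx":-0.27,"ty":0.045,"tz":-0.11,"rx":0,"ry":0,"rz":0,"grip":1},
    {"tx":-0.26,"ty":0.043,"tz":-0.14,"rx":0,"ry":0,"rz":0,"grip":1},
    {"tx":-0.245,"ty":0.04,"tz":-0.165,"rx":0,"ry":0,"rz":0,"grip":1},
    {"tx":-0.23,"ty":0.037,"tz":-0.19,"rx":0,"ry":0,"rz":0,"grip":1},
    {"tx":-0.21,"ty":0.034,"tz":-0.21,"rx":0,"ry":0,"rz":0,"grip":1},
    {"tx":0,"ty":0,"tz":0,"rx":0,"ry":0,"rz":0,"grip":1}
  ]
}}

```text
clock: 39.75
tcp_pos: [0.6551, 0.0151, 0.1618]
orientation: [-3.131, 0.256, -0.005]
contact_force: [5.1, 0.3, 6.9]
grip_width: 0.0111
```

Call:
{"fn": "drive_tool", "kwargs": {
  "commands": [
    {"tx":-0.04,"ty":0,"tz":-0.1,"rx":0,"ry":0,"rz":0,"grip":1},
    {"tx":0,"ty":0,"tz":0,"rx":0,"ry":0,"rz":0,"grip":1}
  ]
}}

```text
clock: 40.0
tcp_pos: [0.6551, 0.0152, 0.1617]
orientation: [-3.131, 0.257, -0.008]
contact_force: [2.2, 0.4, 16.2]
grip_width: 0.0112
```

```bash
python3 - <<'E'
from h import *
o=status.get_obs();print(o['tcp_pos'],o['contact_force'],o['clock'])
g=grab('scene','s10.png')
ledge(names=('scene',))
cv2.imwrite('pics/c10.png',cv2.resize(g['frame'][140:260,190:390],(800,480)))
E
```

```text
[0.65514531 0.0151715  0.16167735] [ 2.16236756  0.43476524 16.17298368] 40.0
scene lift xy [-22.4  12.8] size [29. 89.] ang-vs-x -8.2 z 191.9 270
scene lift xy [ 0.4 84.2] size [28. 95.] ang-vs-x -0.4 z 191.9 266
```

View pics/c10.png

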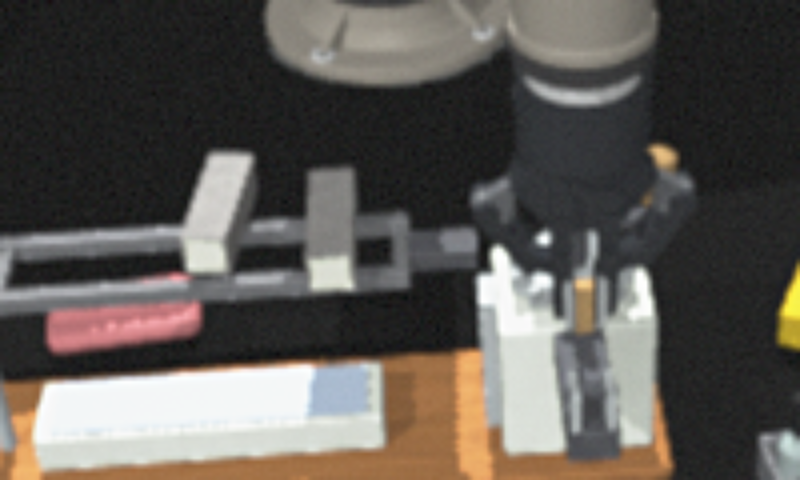

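The pawl is back fully down: 16 N reaction at its stop, nose in the wheel. Now I release it and re-lay the block.

```bash
python3 - <<'E'
from h import *
print(toW(-12.1,11.3), toW(10.4,-28), toW(-12.1,11.3)-[655.1,15.2])
E
```

```text
[ 526.08516901 -190.49312417] [ 541.93839246 -232.9126398 ] [-129.01483099 -205.69312417]
```

Call:
{"fn": "drive_tool", "kwargs": {
  "commands": [
    {"tx":0,"ty":0,"tz":0.1,"rx":0,"ry":0,"rz":0,"grip":-0.2},
    {"tx":0,"ty":0,"tz":0,"rx":0,"ry":0,"rz":0,"grip":-0.2},
    {"tx":0,"ty":0,"tz":0,"rx":0,"ry":0,"rz":0,"grip":-0.2},
    {"tx":0,"ty":0,"tz":0.5,"rx":0,"ry":0,"rz":0,"grip":-0.2},
    {"tx":0,"ty":0,"tz":1,"rx":0,"ry":0,"rz":0,"grip":-0.2},
    {"tx":0,"ty":0,"tz":1,"rx":0,"ry":0,"rz":0,"grip":-0.2},
    {"tx":0,"ty":0,"tz":1,"rx":0,"ry":0,"rz":0,"grip":-0.2},
    {"tx":0,"ty":0,"tz":1,"rx":0,"ry":0,"rz":0,"grip":-0.2},
    {"tx":0,"ty":0,"tz":1,"rx":0,"ry":0,"rz":0,"grip":-0.2}
  ]
}}

```text
clock: 41.22
tcp_pos: [0.6532, 0.015, 0.2722]
orientation: [-3.131, 0.256, -0.001]
contact_force: [0.2, -0.7, -0.1]
grip_width: 0.0511
```

Call:
{"fn": "drive_tool", "kwargs": {
  "commands": [
    {"tx":-0.62,"ty":-1,"tz":0,"rx":0,"ry":0,"rz":-0.5,"grip":-0.2},
    {"tx":-0.62,"ty":-1,"tz":0,"rx":0,"ry":0,"rz":-0.5,"grip":-0.2},
    {"tx":-0.62,"ty":-1,"tz":0,"rx":0,"ry":0,"rz":0,"grip":-0.2},
    {"tx":-0.62,"ty":-1,"tz":0,"rx":0,"ry":0,"rz":0,"grip":-0.2},
    {"tx":-0.62,"ty":-1,"tz":0,"rx":0,"ry":0,"rz":0,"grip":-0.2},
    {"tx":-0.62,"ty":-1,"tz":0,"rx":0,"ry":0,"rz":0,"grip":-0.2},
    {"tx":-0.62,"ty":-1,"tz":0,"rx":0,"ry":0,"rz":0,"grip":-0.2},
    {"tx":-0.62,"ty":-1,"tz":0,"rx":0,"ry":0,"rz":0,"grip":-0.2},
    {"tx":-0.62,"ty":-1,"tz":0,"rx":0,"ry":0,"rz":0,"grip":-0.2},
    {"tx":-0.62,"ty":-1,"tz":0,"rx":0,"ry":0,"rz":0,"grip":-0.2}
  ]
}}

```text
clock: 42.48
tcp_pos: [0.5278, -0.1865, 0.2703]
orientation: [3.105, -0.475, -0.001]
contact_force: [-0.2, 0.2, 0.0]
grip_width: 0.0513
```

Call:
{"fn": "drive_tool", "kwargs": {
  "commands": [
    {"tx":-0.15,"ty":-0.28,"tz":-1,"rx":0,"ry":0,"rz":0,"grip":-0.2},
    {"tx":0,"ty":0,"tz":-1,"rx":0,"ry":0,"rz":0,"grip":-0.2},
    {"tx":0,"ty":0,"tz":0,"rx":0,"ry":0,"rz":0,"grip":-0.2},
    {"tx":0,"ty":0,"tz":0,"rx":0,"ry":0,"rz":0,"grip":-0.2}
  ]
}}

```text
clock: 42.98
tcp_pos: [0.5263, -0.1909, 0.2312]
orientation: [3.106, -0.474, 0.001]
contact_force: [-0.1, -0.6, 0.2]
grip_width: 0.0515
```

```bash
python3 - <<'E'
from h import *
o=status.get_obs();print(o['tcp_pos'],o['orientation'],o['clock'])
g=grab('scene','s11.png')
ledge(names=('scene',))
cv2.imwrite('pics/c11.png',cv2.resize(g['frame'][130:250,190:390],(800,480)))
E
```

```text
[ 0.52626846 -0.19094208  0.23116125] [ 3.10555598e+00 -4.74096627e-01  1.13566812e-03] 42.975
scene lift xy [-22.1  12.6] size [29. 89.] ang-vs-x -7.7 z 191.7 268
scene lift xy [ 2.  83.5] size [27. 95.] ang-vs-x 0.2 z 191.8 267
```

View pics/c11.png

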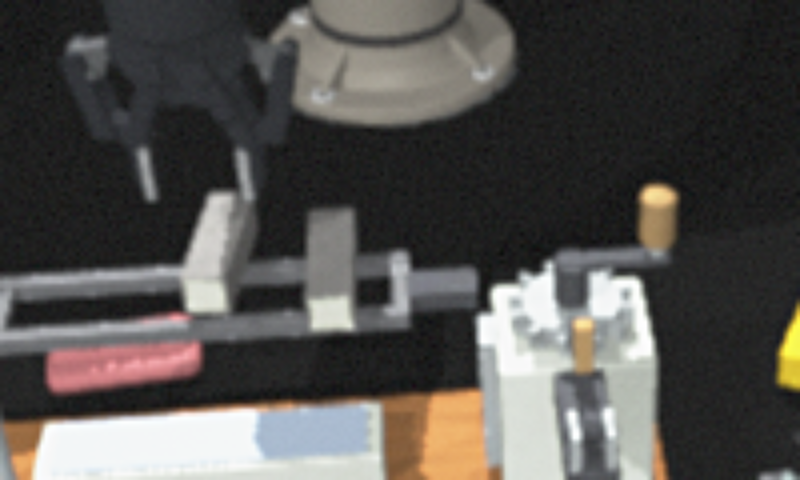

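The fingers straddle the block (crop 195,190; block at 220,250). Descending to just above the rail tops and gripping.

Call:
{"fn": "drive_tool", "kwargs": {
  "commands": [
    {"tx":0,"ty":0.02,"tz":-1,"rx":0,"ry":0,"rz":0,"grip":-0.2},
    {"tx":0,"ty":0,"tz":-1,"rx":0,"ry":0,"rz":0,"grip":-0.2},
    {"tx":0,"ty":0,"tz":-0.6,"rx":0,"ry":0,"rz":0,"grip":-0.2},
    {"tx":0,"ty":0,"tz":-0.3,"rx":0,"ry":0,"rz":0,"grip":-0.2},
    {"tx":0,"ty":0,"tz":0,"rx":0,"ry":0,"rz":0,"grip":-0.2}
  ]
}}

```text
clock: 43.7
tcp_pos: [0.5263, -0.1902, 0.1726]
orientation: [3.106, -0.474, 0.0]
contact_force: [0.3, 0.5, -0.4]
grip_width: 0.0512
```

Call:
{"fn": "drive_tool", "kwargs": {
  "commands": [
    {"tx":0,"ty":0,"tz":0,"rx":0,"ry":0,"rz":0,"grip":1},
    {"tx":0,"ty":0,"tz":0,"rx":0,"ry":0,"rz":0,"grip":1},
    {"tx":0,"ty":0,"tz":0,"rx":0,"ry":0,"rz":0,"grip":1},
    {"tx":0,"ty":0,"tz":0,"rx":0,"ry":0,"rz":0,"grip":1},
    {"tx":0,"ty":0,"tz":0,"rx":0,"ry":0,"rz":0,"grip":1}
  ],
  "grip_force": 30
}}

```text
clock: 44.32
tcp_pos: [0.5267, -0.1904, 0.1732]
orientation: [3.105, -0.474, 0.002]
contact_force: [-0.0, -0.3, 5.5]
grip_width: 0.0274
```

Call:
{"fn": "drive_tool", "kwargs": {
  "commands": [
    {"tx":0,"ty":0,"tz":1,"rx":0,"ry":0,"rz":0,"grip":1},
    {"tx":0,"ty":0,"tz":1,"rx":0,"ry":0,"rz":0,"grip":1},
    {"tx":0.35,"ty":-1,"tz":0,"rx":0,"ry":0,"rz":0.5,"grip":1},
    {"tx":0.4,"ty":-1,"tz":0,"rx":0,"ry":0,"rz":0.5,"grip":1},
    {"tx":0,"ty":-0.12,"tz":0,"rx":0,"ry":0,"rz":0,"grip":1},
    {"tx":0,"ty":0,"tz":0,"rx":0,"ry":0,"rz":0,"grip":1},
    {"tx":0,"ty":0,"tz":-1,"rx":0,"ry":0,"rz":0,"grip":1},
    {"tx":0,"ty":0,"tz":-0.7,"rx":0,"ry":0,"rz":0,"grip":1},
    {"tx":0,"ty":0,"tz":0,"rx":0,"ry":0,"rz":0,"grip":1}
  ]
}}

```text
clock: 45.45
tcp_pos: [0.5402, -0.2316, 0.1772]
orientation: [-3.13, 0.255, 0.004]
contact_force: [0.4, 0.1, 1.2]
grip_width: 0.0273
```

```bash
python3 - <<'E'
from h import *
o=status.get_obs();print(o['tcp_pos'],o['orientation'],o['clock'],o['contact_force'])
g=grab('scene','s12.png')
ledge(0.199,names=('scene',))
cv2.imwrite('pics/c12.png',cv2.resize(g['frame'][130:250,190:390],(800,480)))
E
```

```text
[ 0.54021394 -0.23160278  0.1772223 ] [-3.13026377  0.25528105  0.00439673] 45.45 [0.39799671 0.0668004  1.23019899]
scene lift xy [  1.3 -32.5] size [91. 53.] ang-vs-x 28.0 z 196.9 283
scene lift xy [ 0.9 83.4] size [27. 92.] ang-vs-x 0.5 z 192.3 197
```

View pics/c12.png

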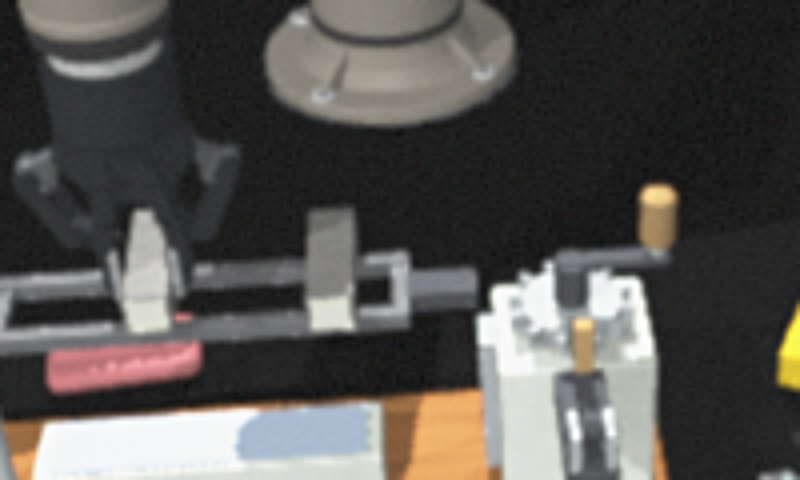

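Call:
{"fn": "drive_tool", "kwargs": {
  "commands": [
    {"tx":0,"ty":0,"tz":-0.15,"rx":0,"ry":0,"rz":0,"grip":1},
    {"tx":0,"ty":0,"tz":-0.05,"rx":0,"ry":0,"rz":0,"grip":1},
    {"tx":0,"ty":0,"tz":0,"rx":0,"ry":0,"rz":0,"grip":1}
  ]
}}

```text
clock: 45.92
tcp_pos: [0.5412, -0.2326, 0.1746]
orientation: [3.131, -0.256, 0.0]
contact_force: [-0.2, 0.5, -1.1]
grip_width: 0.0272
```

Call:
{"fn": "drive_tool", "kwargs": {
  "commands": [
    {"tx":0,"ty":0,"tz":-0.05,"rx":0,"ry":0,"rz":0,"grip":1},
    {"tx":0,"ty":0,"tz":0,"rx":0,"ry":0,"rz":0,"grip":1}
  ]
}}

```text
clock: 46.18
tcp_pos: [0.5412, -0.2326, 0.1735]
orientation: [3.131, -0.256, 0.0]
contact_force: [-0.9, 0.3, -0.6]
grip_width: 0.0275
```

Call:
{"fn": "drive_tool", "kwargs": {
  "commands": [
    {"tx":0,"ty":0,"tz":-0.05,"rx":0,"ry":0,"rz":0,"grip":1},
    {"tx":0,"ty":0,"tz":0,"rx":0,"ry":0,"rz":0,"grip":1}
  ]
}}

```text
clock: 46.42
tcp_pos: [0.5413, -0.2326, 0.173]
orientation: [3.131, -0.256, 0.0]
contact_force: [-1.7, -0.6, 4.1]
grip_width: 0.0274
```

Call:
{"fn": "drive_tool", "kwargs": {
  "commands": [
    {"tx":0,"ty":0,"tz":0,"rx":0,"ry":0,"rz":0,"grip":-0.2},
    {"tx":0,"ty":0,"tz":0,"rx":0,"ry":0,"rz":0,"grip":-0.2},
    {"tx":0,"ty":0,"tz":0.3,"rx":0,"ry":0,"rz":0,"grip":-0.2},
    {"tx":0,"ty":0,"tz":1,"rx":0,"ry":0,"rz":0,"grip":-0.2},
    {"tx":0,"ty":0,"tz":1,"rx":0,"ry":0,"rz":0,"grip":-0.2},
    {"tx":0,"ty":0,"tz":1,"rx":0,"ry":0,"rz":0,"grip":-0.2},
    {"tx":0,"ty":0,"tz":1,"rx":0,"ry":0,"rz":0,"grip":-0.2},
    {"tx":0.5,"ty":1,"tz":1,"rx":0,"ry":0,"rz":0,"grip":-0.2},
    {"tx":0.5,"ty":1,"tz":0,"rx":0,"ry":0,"rz":0,"grip":-0.2},
    {"tx":0.5,"ty":1,"tz":0,"rx":0,"ry":0,"rz":0,"grip":-0.2}
  ]
}}

```text
clock: 47.68
tcp_pos: [0.5717, -0.1721, 0.2793]
orientation: [3.131, -0.257, 0.002]
contact_force: [0.6, 0.2, -0.5]
grip_width: 0.0511
```

Call:
{"fn": "drive_tool", "kwargs": {
  "commands": [
    {"tx":0.5,"ty":1,"tz":0,"rx":0,"ry":0,"rz":0,"grip":-0.2},
    {"tx":0.5,"ty":1,"tz":0,"rx":0,"ry":0,"rz":0,"grip":-0.2},
    {"tx":0.5,"ty":1,"tz":0,"rx":0,"ry":0,"rz":0,"grip":-0.2},
    {"tx":0.5,"ty":1,"tz":0,"rx":0,"ry":0,"rz":0,"grip":-0.2},
    {"tx":0.5,"ty":1,"tz":0,"rx":0,"ry":0,"rz":0,"grip":-0.2},
    {"tx":0.5,"ty":1,"tz":0,"rx":0,"ry":0,"rz":0,"grip":-0.2},
    {"tx":0.5,"ty":1,"tz":0,"rx":0,"ry":0,"rz":0,"grip":-0.2},
    {"tx":0.5,"ty":1,"tz":0,"rx":0,"ry":0,"rz":0,"grip":-0.2},
    {"tx":0.15,"ty":1,"tz":0,"rx":0,"ry":0,"rz":0,"grip":-0.2},
    {"tx":0,"ty":0.4,"tz":0,"rx":0,"ry":0,"rz":0,"grip":-0.2}
  ]
}}

```text
clock: 48.92
tcp_pos: [0.6542, 0.0177, 0.2784]
orientation: [-3.131, 0.253, 0.001]
contact_force: [-0.1, 0.5, 0.7]
grip_width: 0.0507
```

```bash
python3 - <<'E'
from h import *
o=status.get_obs();print(o['tcp_pos'],o['orientation'],o['clock'],o['contact_force'])
ledge()
g=grab('scene','s13.png')
cv2.imwrite('pics/c13.png',cv2.resize(g['frame'][130:250,190:390],(800,480)))
E
```

```text
[0.65417123 0.01766245 0.27837403] [-3.13081038e+00  2.52662284e-01  6.18265364e-04] 48.925 [-0.05349497  0.49794303  0.70324461]
top lift xy [ -4.5 -27.2] size [28. 90.] ang-vs-x 0.6 z 191.2 369
scene lift xy [ 2.5 84.3] size [28. 92.] ang-vs-x -0.5 z 191.4 266
scene lift xy [ -2.1 -27.4] size [29. 94.] ang-vs-x 0.8 z 191.4 283
```

View pics/c13.png

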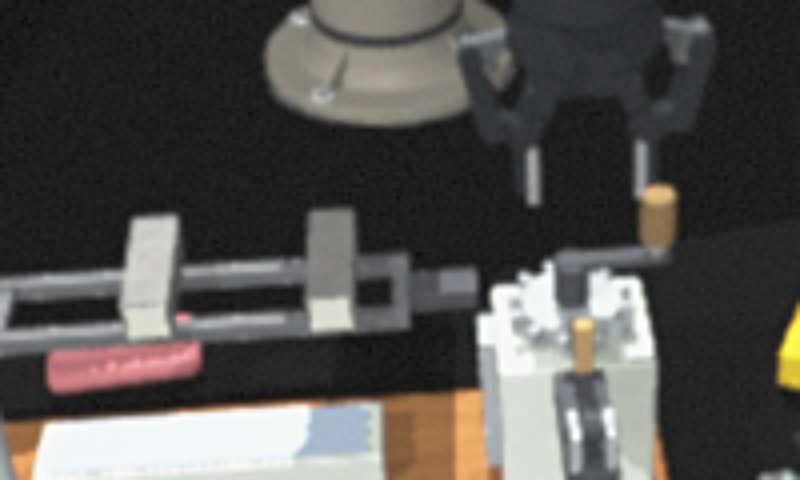

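Both blocks are well laid again, at x = -3 and +2 mm. Pawl again.

Call:
{"fn": "drive_tool", "kwargs": {
  "commands": [
    {"tx":0,"ty":-0.1,"tz":-1,"rx":0,"ry":0,"rz":0,"grip":-0.2},
    {"tx":0,"ty":0,"tz":-1,"rx":0,"ry":0,"rz":0,"grip":-0.2},
    {"tx":0,"ty":0,"tz":-1,"rx":0,"ry":0,"rz":0,"grip":-0.2},
    {"tx":0,"ty":0,"tz":-0.8,"rx":0,"ry":0,"rz":0,"grip":-0.2},
    {"tx":0,"ty":0,"tz":0,"rx":0,"ry":0,"rz":0,"grip":-0.2},
    {"tx":0,"ty":0,"tz":0,"rx":0,"ry":0,"rz":0,"grip":-0.2}
  ]
}}

```text
clock: 49.82
tcp_pos: [0.6547, 0.0136, 0.203]
orientation: [-3.131, 0.256, -0.001]
contact_force: [0.3, 0.3, 0.8]
grip_width: 0.0513
```

Call:
{"fn": "drive_tool", "kwargs": {
  "commands": [
    {"tx":0,"ty":0.08,"tz":-1,"rx":0,"ry":0,"rz":0,"grip":-0.2},
    {"tx":0,"ty":0,"tz":-0.7,"rx":0,"ry":0,"rz":0,"grip":-0.2},
    {"tx":0,"ty":0,"tz":-0.4,"rx":0,"ry":0,"rz":0,"grip":-0.2},
    {"tx":0,"ty":0,"tz":0,"rx":0,"ry":0,"rz":0,"grip":1},
    {"tx":0,"ty":0,"tz":0,"rx":0,"ry":0,"rz":0,"grip":1},
    {"tx":0,"ty":0,"tz":0,"rx":0,"ry":0,"rz":0,"grip":1},
    {"tx":0,"ty":0,"tz":0,"rx":0,"ry":0,"rz":0,"grip":1},
    {"tx":0,"ty":0,"tz":0,"rx":0,"ry":0,"rz":0,"grip":1}
  ],
  "grip_force": 25
}}

```text
clock: 50.82
tcp_pos: [0.6546, 0.0152, 0.161]
orientation: [-3.131, 0.256, -0.002]
contact_force: [0.6, 0.5, 1.7]
grip_width: 0.0112
```

Call:
{"fn": "drive_tool", "kwargs": {
  "commands": [
    {"tx":0.21,"ty":-0.034,"tz":0.21,"rx":0,"ry":0,"rz":0,"grip":1},
    {"tx":0.23,"ty":-0.037,"tz":0.19,"rx":0,"ry":0,"rz":0,"grip":1},
    {"tx":0.245,"ty":-0.04,"tz":0.165,"rx":0,"ry":0,"rz":0,"grip":1},
    {"tx":0.26,"ty":-0.043,"tz":0.14,"rx":0,"ry":0,"rz":0,"grip":1},
    {"tx":0.27,"ty":-0.045,"tz":0.11,"rx":0,"ry":0,"rz":0,"grip":1},
    {"tx":0.28,"ty":-0.046,"tz":0.08,"rx":0,"ry":0,"rz":0,"grip":1},
    {"tx":0.29,"ty":-0.047,"tz":0.055,"rx":0,"ry":0,"rz":0,"grip":1},
    {"tx":0.29,"ty":-0.048,"tz":0.025,"rx":0,"ry":0,"rz":0,"grip":1},
    {"tx":0.29,"ty":-0.048,"tz":0,"rx":0,"ry":0,"rz":0,"grip":1},
    {"tx":0,"ty":0,"tz":0,"rx":0,"ry":0,"rz":0,"grip":1}
  ]
}}

```text
clock: 52.08
tcp_pos: [0.7022, 0.0075, 0.1803]
orientation: [-3.131, 0.256, -0.002]
contact_force: [-1.5, 2.0, 1.3]
grip_width: 0.0114
```

Call:
{"fn": "drive_tool", "kwargs": {
  "commands": [
    {"tx":0,"ty":0,"tz":0,"rx":0,"ry":0,"rz":0,"grip":0.1},
    {"tx":0,"ty":0,"tz":0,"rx":0,"ry":0,"rz":0,"grip":0.1},
    {"tx":0,"ty":0,"tz":0,"rx":0,"ry":0,"rz":0,"grip":0.1},
    {"tx":0,"ty":0,"tz":0.5,"rx":0,"ry":0,"rz":0,"grip":0.1},
    {"tx":0,"ty":0,"tz":1,"rx":0,"ry":0,"rz":0,"grip":0.1},
    {"tx":0,"ty":0,"tz":1,"rx":0,"ry":0,"rz":0,"grip":0.1},
    {"tx":0,"ty":0,"tz":1,"rx":0,"ry":0,"rz":0,"grip":0.1},
    {"tx":0,"ty":0,"tz":1,"rx":0,"ry":0,"rz":0,"grip":0.1}
  ]
}}

```text
clock: 53.08
tcp_pos: [0.7017, 0.0073, 0.272]
orientation: [-3.131, 0.256, -0.002]
contact_force: [0.7, 0.3, -0.1]
grip_width: 0.0384
```

Call:
{"fn": "drive_tool", "kwargs": {
  "commands": [
    {"tx":-1,"ty":0.6,"tz":0,"rx":0,"ry":0,"rz":0,"grip":0.1},
    {"tx":-1,"ty":0.6,"tz":0,"rx":0,"ry":0,"rz":0,"grip":0.1},
    {"tx":-1,"ty":0.6,"tz":0,"rx":0,"ry":0,"rz":0,"grip":0.1},
    {"tx":-1,"ty":0.6,"tz":0,"rx":0,"ry":0,"rz":0,"grip":0.1},
    {"tx":-1,"ty":0.6,"tz":0,"rx":0,"ry":0,"rz":0,"grip":0.1},
    {"tx":-0.93,"ty":0.75,"tz":0,"rx":0,"ry":0,"rz":0,"grip":0.1},
    {"tx":0,"ty":0,"tz":0,"rx":0,"ry":0,"rz":0,"grip":0.1},
    {"tx":0,"ty":0,"tz":0,"rx":0,"ry":0,"rz":0,"grip":0.1}
  ]
}}

```text
clock: 54.08
tcp_pos: [0.5837, 0.0816, 0.2706]
orientation: [3.131, -0.257, 0.002]
contact_force: [-0.1, -0.2, 0.3]
grip_width: 0.0386
```

```bash
python3 - <<'E'
from h import *
o=status.get_obs();print(o['tcp_pos'],o['orientation'],o['clock'],o['contact_force'])
ledge(names=('scene',))
g=grab('scene','s14.png')
W=world(g); m=region(W,(0.205,0.226),(0.55,0.62),(0.05,0.11)); p=W[m]*1000; print('knob',p.mean(0),p.min(0),p.max(0),len(p))
cv2.imwrite('pics/c14.png',cv2.resize(g['frame'][130:250,190:390],(800,480)))
E
```

```text
[0.58368878 0.08156014 0.27062157] [ 3.13073708e+00 -2.57157384e-01  1.73356861e-03] 54.075 [-0.14522849 -0.21828467  0.3449484 ]
scene lift xy [ 1.8 84.3] size [28. 92.] ang-vs-x -0.1 z 191.2 261
scene lift xy [ -2.3 -27.8] size [29. 94.] ang-vs-x 1.1 z 191.5 281
knob [586.11609581  81.58812359 214.42041577] [571.09816463  71.93872979 205.09854378] [594.4097664   93.49795005 220.54027944] 70
```

View pics/c14.png

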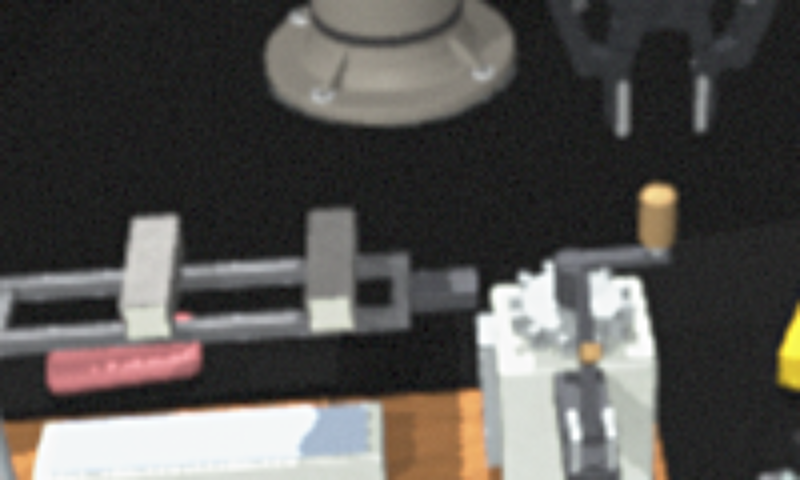

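The blocks are in place, the pawl is up (handle folded at crop 590,350), and the fingers are above the knob (657,215). Going down onto the knob.

Call:
{"fn": "drive_tool", "kwargs": {
  "commands": [
    {"tx":0,"ty":0.04,"tz":-1,"rx":0,"ry":0,"rz":0,"grip":0.1},
    {"tx":0,"ty":0,"tz":-1,"rx":0,"ry":0,"rz":0,"grip":0.1},
    {"tx":0,"ty":0,"tz":-1,"rx":0,"ry":0,"rz":0,"grip":0.1},
    {"tx":0,"ty":0,"tz":-0.8,"rx":0,"ry":0,"rz":0,"grip":0.1},
    {"tx":0,"ty":0,"tz":-0.4,"rx":0,"ry":0,"rz":0,"grip":0.1},
    {"tx":0,"ty":0,"tz":0,"rx":0,"ry":0,"rz":0,"grip":0.1}
  ]
}}

```text
clock: 54.92
tcp_pos: [0.5829, 0.0828, 0.1856]
orientation: [3.131, -0.257, -0.001]
contact_force: [0.1, 0.1, 0.3]
grip_width: 0.0386
```

Call:
{"fn": "drive_tool", "kwargs": {
  "commands": [
    {"tx":0,"ty":0,"tz":0,"rx":0,"ry":0,"rz":0,"grip":1},
    {"tx":0,"ty":0,"tz":0,"rx":0,"ry":0,"rz":0,"grip":1},
    {"tx":0,"ty":0,"tz":0,"rx":0,"ry":0,"rz":0,"grip":1},
    {"tx":0,"ty":0,"tz":0,"rx":0,"ry":0,"rz":0,"grip":1},
    {"tx":0,"ty":0,"tz":0,"rx":0,"ry":0,"rz":0,"grip":1}
  ],
  "grip_force": 40
}}

```text
clock: 55.55
tcp_pos: [0.5834, 0.0829, 0.1867]
orientation: [3.131, -0.256, 0.002]
contact_force: [-1.2, -2.2, 5.7]
grip_width: 0.0209
```

```bash
python3 - <<'E'
from h import *
o=status.get_obs();p=o['tcp_pos'];print(p,o['clock'],o['contact_force'],o['grip_width'])
c=toW(0,235); d=p[:2]*1000-c; print('axis',c,'r',np.hypot(*d))
R=55;N=50
k0=np.array([0,R]);pv=toW(0,290)
s=0
for i in range(1,N+1):
    t=np.pi*i/N
    q=toW(-R*np.sin(t),235+R*np.cos(t)); d=(q-pv)/20; pv=q
    print(i,round(t,2),np.round(d,3),end=' | ' if i%5 else '\n')
g=grab('scene'); cv2.imwrite('pics/c15.png',cv2.resize(g['frame'][130:250,240:390],(750,600)))
E
```

```text
[0.58339556 0.08293644 0.18669114] 55.55 [-1.1763896  -2.2084119   5.67625195] 0.0209132051360977
axis [574.17689796  28.31109336] r 55.397759418764515
1 0.06 [-0.171  0.023] | 2 0.13 [-0.172  0.012] | 3 0.19 [-0.173  0.001] | 4 0.25 [-0.172 -0.01 ] | 5 0.31 [-0.172 -0.021]
6 0.38 [-0.17  -0.031] | 7 0.44 [-0.168 -0.042] | 8 0.5 [-0.165 -0.053] | 9 0.57 [-0.161 -0.063] | 10 0.63 [-0.157 -0.073]
11 0.69 [-0.152 -0.082] | 12 0.75 [-0.146 -0.092] | 13 0.82 [-0.14  -0.101] | 14 0.88 [-0.134 -0.109] | 15 0.94 [-0.127 -0.118]
16 1.01 [-0.119 -0.125] | 17 1.07 [-0.111 -0.133] | 18 1.13 [-0.102 -0.139] | 19 1.19 [-0.093 -0.145] | 20 1.26 [-0.084 -0.151]
21 1.32 [-0.074 -0.156] | 22 1.38 [-0.064 -0.16 ] | 23 1.45 [-0.054 -0.164] | 24 1.51 [-0.044 -0.167] | 25 1.57 [-0.033 -0.17 ]
26 1.63 [-0.023 -0.171] | 27 1.7 [-0.012 -0.172] | 28 1.76 [-0.001 -0.173] | 29 1.82 [ 0.01  -0.172] | 30 1.88 [ 0.021 -0.172]
31 1.95 [ 0.031 -0.17 ] | 32 2.01 [ 0.042 -0.168] | 33 2.07 [ 0.053 -0.165] | 34 2.14 [ 0.063 -0.161] | 35 2.2 [ 0.073 -0.157]
36 2.26 [ 0.082 -0.152] | 37 2.32 [ 0.092 -0.146] | 38 2.39 [ 0.101 -0.14 ] | 39 2.45 [ 0.109 -0.134] | 40 2.51 [ 0.118 -0.127]
41 2.58 [ 0.125 -0.119] | 42 2.64 [ 0.133 -0.111] | 43 2.7 [ 0.139 -0.102] | 44 2.76 [ 0.145 -0.093] | 45 2.83 [ 0.151 -0.084]
46 2.89 [ 0.156 -0.074] | 47 2.95 [ 0.16  -0.064] | 48 3.02 [ 0.164 -0.054] | 49 3.08 [ 0.167 -0.044] | 50 3.14 [ 0.17  -0.033]
```

View pics/c15.png

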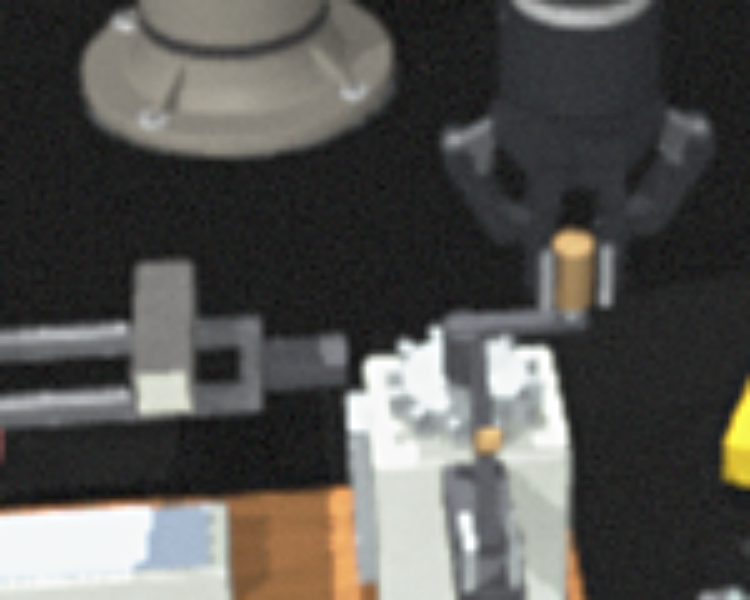

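Knob held (pads at crop 545 and 605, 270). Carrying it round in small steps, about 0.5 rad/s.

Call:
{"fn": "drive_tool", "kwargs": {
  "commands": [
    {"tx":-0.171,"ty":0.023,"tz":0,"rx":0,"ry":0,"rz":0,"grip":1},
    {"tx":-0.172,"ty":0.012,"tz":0,"rx":0,"ry":0,"rz":0,"grip":1},
    {"tx":-0.173,"ty":0.001,"tz":0,"rx":0,"ry":0,"rz":0,"grip":1},
    {"tx":-0.172,"ty":-0.01,"tz":0,"rx":0,"ry":0,"rz":0,"grip":1},
    {"tx":-0.172,"ty":-0.021,"tz":0,"rx":0,"ry":0,"rz":0,"grip":1}
  ]
}}

```text
clock: 56.22
tcp_pos: [0.5664, 0.0826, 0.1866]
orientation: [3.131, -0.257, 0.003]
contact_force: [2.8, -2.9, 5.9]
grip_width: 0.0209
```

```bash
cat > st.py <<'E'
from h import *
o=status.get_obs();p=o['tcp_pos']*1000
d=toL(p)-[0,235]; print('r',np.hypot(*d).round(1),'ang',np.arctan2(-d[0],d[1]).round(3),'z',p[2].round(1),'F',o['contact_force'].round(1),'w',o['grip_width'].round(4),'t',o['clock'],'j',o['joints'].round(2))
E
python3 st.py
```

```text
Traceback (most recent call last):
  File "st.py", line 3, in <module>
    d=toL(p)-[0,235]; print('r',np.hypot(*d).round(1),'ang',np.arctan2(-d[0],d[1]).round(3),'z',p[2].round(1),'F',o['contact_force'].round(1),'w',o['grip_width'].round(4),'t',o['clock'],'j',o['joints'].round(2))
                                                                                                                                                  ^^^^^^^^^^^^^^^^^^^^^
AttributeError: 'float' object has no attribute 'round'
```

Call:
{"fn": "drive_tool", "kwargs": {
  "commands": [
    {"tx":-0.17,"ty":-0.031,"tz":0,"rx":0,"ry":0,"rz":0,"grip":1},
    {"tx":-0.168,"ty":-0.042,"tz":0,"rx":0,"ry":0,"rz":0,"grip":1},
    {"tx":-0.165,"ty":-0.053,"tz":0,"rx":0,"ry":0,"rz":0,"grip":1},
    {"tx":-0.161,"ty":-0.063,"tz":0,"rx":0,"ry":0,"rz":0,"grip":1},
    {"tx":-0.157,"ty":-0.073,"tz":0,"rx":0,"ry":0,"rz":0,"grip":1}
  ]
}}

```text
clock: 56.85
tcp_pos: [0.5502, 0.077, 0.1866]
orientation: [3.13, -0.257, 0.004]
contact_force: [3.8, -4.3, 5.0]
grip_width: 0.0212
```

```bash
sed -i "s/o\['grip_width'\].round(4)/round(float(o['grip_width']),4)/" st.py; python3 st.py
```

```text
r 54.2 ang 0.62 z 186.6 F [ 3.8 -4.3  5. ] w 0.0212 t 56.85 j [ 0.06  0.36 -0.38  1.87  0.16  0.94 -2.13]
```

Call:
{"fn": "drive_tool", "kwargs": {
  "commands": [
    {"tx":-0.152,"ty":-0.082,"tz":0,"rx":0,"ry":0,"rz":0,"grip":1},
    {"tx":-0.146,"ty":-0.092,"tz":0,"rx":0,"ry":0,"rz":0,"grip":1},
    {"tx":-0.14,"ty":-0.101,"tz":0,"rx":0,"ry":0,"rz":0,"grip":1},
    {"tx":-0.134,"ty":-0.109,"tz":0,"rx":0,"ry":0,"rz":0,"grip":1},
    {"tx":-0.127,"ty":-0.118,"tz":0,"rx":0,"ry":0,"rz":0,"grip":1},
    {"tx":-0.119,"ty":-0.125,"tz":0,"rx":0,"ry":0,"rz":0,"grip":1},
    {"tx":-0.111,"ty":-0.133,"tz":0,"rx":0,"ry":0,"rz":0,"grip":1},
    {"tx":-0.102,"ty":-0.139,"tz":0,"rx":0,"ry":0,"rz":0,"grip":1},
    {"tx":-0.093,"ty":-0.145,"tz":0,"rx":0,"ry":0,"rz":0,"grip":1},
    {"tx":-0.084,"ty":-0.151,"tz":0,"rx":0,"ry":0,"rz":0,"grip":1}
  ]
}}

```text
clock: 58.1
tcp_pos: [0.5269, 0.0532, 0.1866]
orientation: [-3.131, 0.257, -0.006]
contact_force: [6.1, -3.3, 1.6]
grip_width: 0.0207
```

```bash
python3 st.py
```

```text
r 53.4 ang 1.249 z 186.6 F [ 6.1 -3.3  1.6] w 0.0207 t 58.1 j [ 0.1   0.31 -0.38  1.93  0.15  0.92 -2.09]
```

Call:
{"fn": "drive_tool", "kwargs": {
  "commands": [
    {"tx":-0.064,"ty":-0.156,"tz":0,"rx":0,"ry":0,"rz":0,"grip":1},
    {"tx":-0.054,"ty":-0.16,"tz":0,"rx":0,"ry":0,"rz":0,"grip":1},
    {"tx":-0.044,"ty":-0.164,"tz":0,"rx":0,"ry":0,"rz":0,"grip":1},
    {"tx":-0.034,"ty":-0.167,"tz":0,"rx":0,"ry":0,"rz":0,"grip":1},
    {"tx":-0.023,"ty":-0.17,"tz":0,"rx":0,"ry":0,"rz":0,"grip":1},
    {"tx":-0.023,"ty":-0.171,"tz":0,"rx":0,"ry":0,"rz":0,"grip":1},
    {"tx":-0.012,"ty":-0.172,"tz":0,"rx":0,"ry":0,"rz":0,"grip":1},
    {"tx":-0.001,"ty":-0.173,"tz":0,"rx":0,"ry":0,"rz":0,"grip":1},
    {"tx":0.01,"ty":-0.172,"tz":0,"rx":0,"ry":0,"rz":0,"grip":1},
    {"tx":0.021,"ty":-0.172,"tz":0,"rx":0,"ry":0,"rz":0,"grip":1}
  ]
}}

```text
clock: 59.35
tcp_pos: [0.5216, 0.0208, 0.1867]
orientation: [-3.13, 0.256, -0.003]
contact_force: [4.6, -1.2, 4.6]
grip_width: 0.0212
```

```bash
python3 st.py; python3 - <<'E'
from h import *
g=grab('scene'); cv2.imwrite('pics/c16.png',cv2.resize(g['frame'][130:270,170:390],(660,420)))
E
```

```text
r 53.1 ang 1.875 z 186.7 F [ 4.6 -1.2  4.6] w 0.0212 t 59.35 j [ 0.15  0.3  -0.37  1.95  0.14  0.91 -2.02]
```

View pics/c16.png

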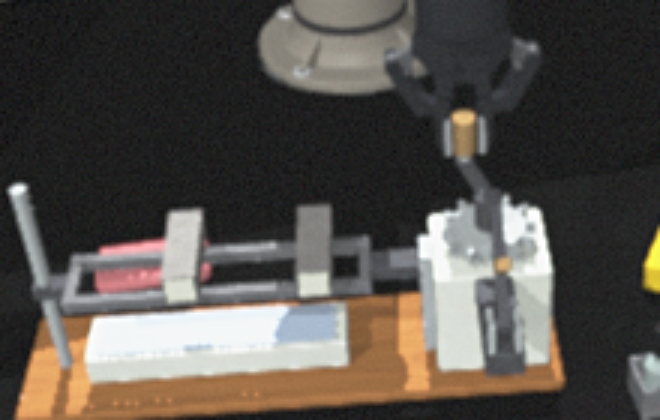

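The ledge is about half down with the blocks steady (crop 185,255 and 315,250), and the knob is still held (463,135). Continuing.

Call:
{"fn": "drive_tool", "kwargs": {
  "commands": [
    {"tx":0.041,"ty":-0.17,"tz":0,"rx":0,"ry":0,"rz":0,"grip":1},
    {"tx":0.042,"ty":-0.168,"tz":0,"rx":0,"ry":0,"rz":0,"grip":1},
    {"tx":0.053,"ty":-0.165,"tz":0,"rx":0,"ry":0,"rz":0,"grip":1},
    {"tx":0.063,"ty":-0.161,"tz":0,"rx":0,"ry":0,"rz":0,"grip":1},
    {"tx":0.073,"ty":-0.157,"tz":0,"rx":0,"ry":0,"rz":0,"grip":1},
    {"tx":0.082,"ty":-0.152,"tz":0,"rx":0,"ry":0,"rz":0,"grip":1},
    {"tx":0.092,"ty":-0.146,"tz":0,"rx":0,"ry":0,"rz":0,"grip":1},
    {"tx":0.101,"ty":-0.14,"tz":0,"rx":0,"ry":0,"rz":0,"grip":1},
    {"tx":0.109,"ty":-0.134,"tz":0,"rx":0,"ry":0,"rz":0,"grip":1},
    {"tx":0.118,"ty":-0.127,"tz":0,"rx":0,"ry":0,"rz":0,"grip":1}
  ]
}}

```text
clock: 60.65
tcp_pos: [0.5364, -0.0096, 0.1867]
orientation: [-3.131, 0.256, -0.001]
contact_force: [1.8, -0.3, 8.8]
grip_width: 0.0209
```

```bash
python3 st.py
```

```text
r 53.6 ang 2.52 z 186.7 F [ 1.8 -0.3  8.8] w 0.0209 t 60.65 j [ 0.19  0.32 -0.35  1.91  0.14  0.93 -1.96]
```

Call:
{"fn": "drive_tool", "kwargs": {
  "commands": [
    {"tx":0.125,"ty":-0.119,"tz":0,"rx":0,"ry":0,"rz":0,"grip":1},
    {"tx":0.133,"ty":-0.111,"tz":0,"rx":0,"ry":0,"rz":0,"grip":1},
    {"tx":0.139,"ty":-0.102,"tz":0,"rx":0,"ry":0,"rz":0,"grip":1},
    {"tx":0.145,"ty":-0.093,"tz":0,"rx":0,"ry":0,"rz":0,"grip":1},
    {"tx":0.151,"ty":-0.084,"tz":0,"rx":0,"ry":0,"rz":0,"grip":1},
    {"tx":0.156,"ty":-0.074,"tz":0,"rx":0,"ry":0,"rz":0,"grip":1},
    {"tx":0.16,"ty":-0.064,"tz":0,"rx":0,"ry":0,"rz":0,"grip":1},
    {"tx":0.164,"ty":-0.054,"tz":0,"rx":0,"ry":0,"rz":0,"grip":1},
    {"tx":0.167,"ty":-0.044,"tz":0,"rx":0,"ry":0,"rz":0,"grip":1},
    {"tx":0,"ty":0,"tz":0,"rx":0,"ry":0,"rz":0,"grip":1}
  ]
}}

```text
clock: 61.9
tcp_pos: [0.5636, -0.0253, 0.1868]
orientation: [3.131, -0.257, 0.002]
contact_force: [3.6, -3.3, 8.3]
grip_width: 0.0208
```

```bash
python3 st.py
```

```text
r 54.6 ang 3.109 z 186.8 F [ 3.6 -3.3  8.3] w 0.0208 t 61.9 j [ 0.2   0.37 -0.34  1.85  0.15  0.95 -1.93]
```

Pressing gently on to feel the stop.

Call:
{"fn": "drive_tool", "kwargs": {
  "commands": [
    {"tx":0.14,"ty":-0.02,"tz":0,"rx":0,"ry":0,"rz":0,"grip":1},
    {"tx":0.1,"ty":-0.01,"tz":0,"rx":0,"ry":0,"rz":0,"grip":1},
    {"tx":0,"ty":0,"tz":0,"rx":0,"ry":0,"rz":0,"grip":1}
  ]
}}

```text
clock: 62.28
tcp_pos: [0.5677, -0.0261, 0.1867]
orientation: [3.13, -0.257, -0.0]
contact_force: [0.0, -4.6, 9.0]
grip_width: 0.0209
```

```bash
python3 st.py
```

```text
r 54.8 ang -3.099 z 186.7 F [ 0.  -4.6  9. ] w 0.0209 t 62.275 j [ 0.2   0.37 -0.34  1.84  0.15  0.95 -1.93]
```

Call:
{"fn": "drive_tool", "kwargs": {
  "commands": [
    {"tx":0.1,"ty":-0.01,"tz":0,"rx":0,"ry":0,"rz":0,"grip":1},
    {"tx":0,"ty":0,"tz":0,"rx":0,"ry":0,"rz":0,"grip":1}
  ]
}}

```text
clock: 62.52
tcp_pos: [0.5681, -0.0262, 0.1866]
orientation: [3.13, -0.257, -0.005]
contact_force: [-4.5, -2.8, 14.3]
grip_width: 0.0208
```

Call:
{"fn": "drive_tool", "kwargs": {
  "commands": [
    {"tx":0.1,"ty":-0.01,"tz":0,"rx":0,"ry":0,"rz":0,"grip":1},
    {"tx":0,"ty":0,"tz":0,"rx":0,"ry":0,"rz":0,"grip":1}
  ]
}}

```text
clock: 62.78
tcp_pos: [0.5685, -0.0263, 0.1865]
orientation: [3.129, -0.257, -0.01]
contact_force: [-10.0, -3.7, 17.9]
grip_width: 0.0213
```

```bash
python3 st.py; python3 - <<'E'
from h import *
ledge(0.103)
g=grab('scene'); cv2.imwrite('pics/c17.png',cv2.resize(g['frame'][130:270,170:390],(660,420)))
W=world(g)
m=region(W,(0.06,0.09),(0.46,0.62),(-0.31,-0.07)); p=W[m]*1000; h=np.histogram(p[:,2],bins=np.arange(60,91,2)); print(h)
E
```

```text
r 54.9 ang -3.082 z 186.5 F [-10.   -3.7  17.9] w 0.0213 t 62.775 j [ 0.2   0.38 -0.33  1.84  0.15  0.96 -1.93]
top lift xy [ -4.1 -26.9] size [29. 91.] ang-vs-x 0.9 z 102.2 312
scene lift xy [ 1.3 83.6] size [27. 95.] ang-vs-x 0.1 z 102.5 264
scene lift xy [ -2.9 -28.2] size [29. 94.] ang-vs-x 0.9 z 102.5 277
(array([  9,  36,  67,  74,  77, 100, 189, 191,  74,  19,  14,  23,  25,
        21,  21]), array([60, 62, 64, 66, 68, 70, 72, 74, 76, 78, 80, 82, 84, 86, 88, 90]))
```

View pics/c17.png

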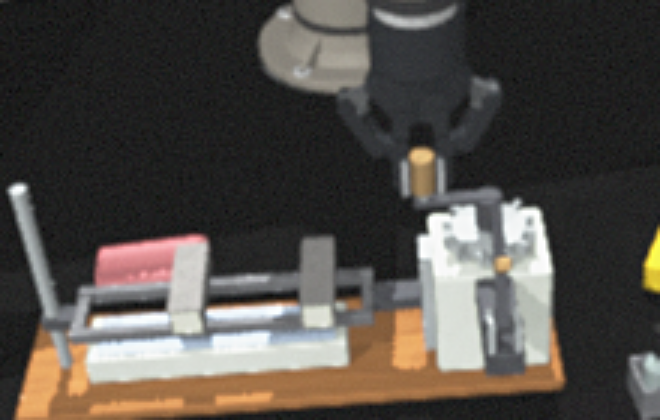

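At the stop: the reaction rose to 10 N, block tops are at 102 mm, and the ledge is down. I ease off, release and go to the pawl.

Call:
{"fn": "drive_tool", "kwargs": {
  "commands": [
    {"tx":-0.17,"ty":0.02,"tz":0.05,"rx":0,"ry":0,"rz":0,"grip":1},
    {"tx":0,"ty":0,"tz":0,"rx":0,"ry":0,"rz":0,"grip":0.1},
    {"tx":0,"ty":0,"tz":0,"rx":0,"ry":0,"rz":0,"grip":0.1},
    {"tx":0,"ty":0,"tz":0,"rx":0,"ry":0,"rz":0,"grip":0.1},
    {"tx":0,"ty":0,"tz":0.5,"rx":0,"ry":0,"rz":0,"grip":0.1},
    {"tx":0,"ty":0,"tz":1,"rx":0,"ry":0,"rz":0,"grip":0.1},
    {"tx":0,"ty":0,"tz":1,"rx":0,"ry":0,"rz":0,"grip":0.1},
    {"tx":0,"ty":0,"tz":1,"rx":0,"ry":0,"rz":0,"grip":0.1},
    {"tx":0,"ty":0,"tz":0.7,"rx":0,"ry":0,"rz":0,"grip":0.1}
  ]
}}

```text
clock: 64.05
tcp_pos: [0.5687, -0.0253, 0.2726]
orientation: [-3.131, 0.256, -0.002]
contact_force: [0.5, -0.1, -0.4]
grip_width: 0.0383
```

Call:
{"fn": "drive_tool", "kwargs": {
  "commands": [
    {"tx":1,"ty":0.25,"tz":0,"rx":0,"ry":0,"rz":0,"grip":0.1},
    {"tx":1,"ty":0.25,"tz":0,"rx":0,"ry":0,"rz":0,"grip":0.1},
    {"tx":1,"ty":0.25,"tz":0,"rx":0,"ry":0,"rz":0,"grip":0.1},
    {"tx":1,"ty":0.25,"tz":0,"rx":0,"ry":0,"rz":0,"grip":0.1},
    {"tx":1,"ty":0.25,"tz":0,"rx":0,"ry":0,"rz":0,"grip":0.1},
    {"tx":1,"ty":0.25,"tz":0,"rx":0,"ry":0,"rz":0,"grip":0.1},
    {"tx":0.6,"ty":0.17,"tz":0,"rx":0,"ry":0,"rz":0,"grip":0.1},
    {"tx":0,"ty":0,"tz":0,"rx":0,"ry":0,"rz":0,"grip":0.1},
    {"tx":0,"ty":0,"tz":0,"rx":0,"ry":0,"rz":0,"grip":0.1}
  ]
}}

```text
clock: 65.18
tcp_pos: [0.6998, 0.0077, 0.271]
orientation: [3.131, -0.256, -0.001]
contact_force: [-1.1, 0.1, 0.7]
grip_width: 0.0386
```

```bash
python3 - <<'E'
from h import *
ledge(0.103)
g=grab('scene'); cv2.imwrite('pics/c18.png',cv2.resize(g['frame'][130:270,170:390],(660,420)))
W=world(g); m=region(W,(0.205,0.226),(0.53,0.62),(-0.06,0.11)); p=W[m]*1000; print('knob lift',toL(p[:,:2].mean(0)),p.max(0),len(p))
E
```

```text
top lift xy [ 10.3 -26.9] size [28. 60.] ang-vs-x 1.0 z 102.1 196
scene lift xy [ 0.3 83.7] size [27. 96.] ang-vs-x 0.1 z 102.7 265
scene lift xy [ -2.9 -28.1] size [29. 95.] ang-vs-x 1.1 z 102.5 274
knob lift [  5.67974406 179.86382907] [577.92136359 -16.67701379 219.99733464] 68
```

View pics/c18.png

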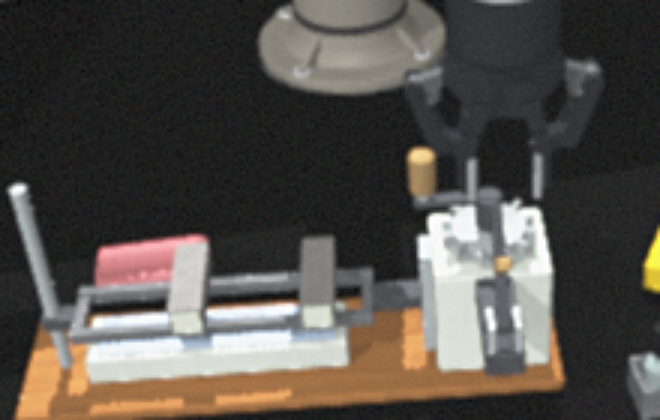

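Call:
{"fn": "drive_tool", "kwargs": {
  "commands": [
    {"tx":0.1,"ty":0,"tz":-1,"rx":0,"ry":0,"rz":0,"grip":0.1},
    {"tx":0,"ty":0,"tz":-1,"rx":0,"ry":0,"rz":0,"grip":0.1},
    {"tx":0,"ty":0,"tz":-1,"rx":0,"ry":0,"rz":0,"grip":0.1},
    {"tx":0,"ty":0,"tz":-1,"rx":0,"ry":0,"rz":0,"grip":0.1},
    {"tx":0,"ty":0,"tz":-0.5,"rx":0,"ry":0,"rz":0,"grip":0.1},
    {"tx":0,"ty":0,"tz":0,"rx":0,"ry":0,"rz":0,"grip":0.1},
    {"tx":0,"ty":0,"tz":0,"rx":0,"ry":0,"rz":0,"grip":1},
    {"tx":0,"ty":0,"tz":0,"rx":0,"ry":0,"rz":0,"grip":1},
    {"tx":0,"ty":0,"tz":0,"rx":0,"ry":0,"rz":0,"grip":1},
    {"tx":0,"ty":0,"tz":0,"rx":0,"ry":0,"rz":0,"grip":1}
  ],
  "grip_force": 25
}}

```text
clock: 66.58
tcp_pos: [0.7029, 0.0075, 0.1821]
orientation: [3.131, -0.257, 0.003]
contact_force: [-0.8, -2.4, 5.0]
grip_width: 0.0113
```

The crank stays at its stop (knob at crop 422,172), the blocks are square, and the pawl handle is gripped. Folding down.

Call:
{"fn": "drive_tool", "kwargs": {
  "commands": [
    {"tx":-0.3,"ty":0.048,"tz":0,"rx":0,"ry":0,"rz":0,"grip":1},
    {"tx":-0.3,"ty":0.048,"tz":-0.03,"rx":0,"ry":0,"rz":0,"grip":1},
    {"tx":-0.3,"ty":0.047,"tz":-0.06,"rx":0,"ry":0,"rz":0,"grip":1},
    {"tx":-0.29,"ty":0.046,"tz":-0.09,"rx":0,"ry":0,"rz":0,"grip":1},
    {"tx":-0.28,"ty":0.045,"tz":-0.12,"rx":0,"ry":0,"rz":0,"grip":1},
    {"tx":-0.26,"ty":0.043,"tz":-0.15,"rx":0,"ry":0,"rz":0,"grip":1},
    {"tx":-0.245,"ty":0.04,"tz":-0.17,"rx":0,"ry":0,"rz":0,"grip":1},
    {"tx":-0.23,"ty":0.037,"tz":-0.2,"rx":0,"ry":0,"rz":0,"grip":1},
    {"tx":-0.21,"ty":0.034,"tz":-0.22,"rx":0,"ry":0,"rz":0,"grip":1},
    {"tx":0,"ty":0,"tz":0,"rx":0,"ry":0,"rz":0,"grip":1}
  ]
}}

```text
clock: 67.82
tcp_pos: [0.656, 0.0152, 0.1624]
orientation: [3.131, -0.257, 0.009]
contact_force: [4.4, -5.0, 10.7]
grip_width: 0.0114
```

Call:
{"fn": "drive_tool", "kwargs": {
  "commands": [
    {"tx":-0.03,"ty":0,"tz":-0.1,"rx":0,"ry":0,"rz":0,"grip":1},
    {"tx":0,"ty":0,"tz":0,"rx":0,"ry":0,"rz":0,"grip":1}
  ]
}}

```text
clock: 68.08
tcp_pos: [0.6561, 0.0153, 0.1623]
orientation: [3.131, -0.257, 0.011]
contact_force: [1.8, -5.4, 21.2]
grip_width: 0.011
```

21 N at the stop, as before. Release, retreat and verify.

Call:
{"fn": "drive_tool", "kwargs": {
  "commands": [
    {"tx":0,"ty":0,"tz":0.08,"rx":0,"ry":0,"rz":0,"grip":-0.2},
    {"tx":0,"ty":0,"tz":0,"rx":0,"ry":0,"rz":0,"grip":-0.2},
    {"tx":0,"ty":0,"tz":0,"rx":0,"ry":0,"rz":0,"grip":-0.2},
    {"tx":0,"ty":0,"tz":0.5,"rx":0,"ry":0,"rz":0,"grip":-0.2},
    {"tx":0,"ty":0,"tz":1,"rx":0,"ry":0,"rz":0,"grip":-0.2},
    {"tx":0,"ty":0,"tz":1,"rx":0,"ry":0,"rz":0,"grip":-0.2},
    {"tx":0,"ty":0,"tz":1,"rx":0,"ry":0,"rz":0,"grip":-0.2},
    {"tx":0,"ty":0,"tz":1,"rx":0,"ry":0,"rz":0,"grip":-0.2},
    {"tx":0,"ty":0,"tz":1,"rx":0,"ry":0,"rz":0,"grip":-0.2},
    {"tx":0,"ty":0,"tz":1,"rx":0,"ry":0,"rz":0,"grip":-0.2}
  ]
}}

```text
clock: 69.32
tcp_pos: [0.6534, 0.0157, 0.2915]
orientation: [-3.131, 0.256, -0.001]
contact_force: [0.1, 0.3, 0.5]
grip_width: 0.0514
```

Call:
{"fn": "drive_tool", "kwargs": {
  "commands": [
    {"tx":-0.3,"ty":1,"tz":0.5,"rx":0,"ry":0,"rz":0,"grip":-0.2},
    {"tx":-0.3,"ty":1,"tz":0.5,"rx":0,"ry":0,"rz":0,"grip":-0.2},
    {"tx":-0.3,"ty":1,"tz":0,"rx":0,"ry":0,"rz":0,"grip":-0.2},
    {"tx":-0.3,"ty":1,"tz":0,"rx":0,"ry":0,"rz":0,"grip":-0.2},
    {"tx":-0.3,"ty":1,"tz":0,"rx":0,"ry":0,"rz":0,"grip":-0.2},
    {"tx":-0.3,"ty":1,"tz":0,"rx":0,"ry":0,"rz":0,"grip":-0.2},
    {"tx":-0.3,"ty":1,"tz":0,"rx":0,"ry":0,"rz":0,"grip":-0.2},
    {"tx":-0.3,"ty":1,"tz":0,"rx":0,"ry":0,"rz":0,"grip":-0.2},
    {"tx":-0.3,"ty":1,"tz":0,"rx":0,"ry":0,"rz":0,"grip":-0.2},
    {"tx":-0.3,"ty":1,"tz":0,"rx":0,"ry":0,"rz":0,"grip":-0.2}
  ]
}}

```text
clock: 70.58
tcp_pos: [0.593, 0.2171, 0.3098]
orientation: [-3.131, 0.256, -0.0]
contact_force: [0.3, -0.2, -0.1]
grip_width: 0.0514
```

```bash
python3 - <<'E'
from h import *
np.set_printoptions(precision=1,suppress=True)
ledge(0.103)
for n in('top','scene'):
    f=grab(n,n+'_end.png'); W=world(f); W0=np.load(n+'0.npy')
    for nm,w in(('start',W0),('now',W)):
        for zr in ((0.165,0.21),(0.18,0.21)):
            m=region(w,zr,(0.61,0.74),(-0.03,0.06)); p=w[m]*1000
            if len(p): print(n,nm,'handle',p.mean(0),p.min(0),p.max(0),len(p))
    for t in ['finger_rest','clip_stand','bottle_rack']:
        d=spotter.masks_of(n,t)[0]; print(t,d['confidence'],np.nanmedian(W[d['mask']],0)*1000)
    if n=='scene': cv2.imwrite('pics/c19.png',cv2.resize(f['frame'][160:270,170:370],None,fx=4,fy=4))
blocks(f)
E
```

```text
top lift xy [-0.1 84.9] size [28. 90.] ang-vs-x -0.5 z 102.1 304
top lift xy [ -4.5 -27.4] size [29. 90.] ang-vs-x 0.8 z 102.2 311
scene lift xy [ 1.3 83.6] size [27. 95.] ang-vs-x 0.2 z 102.3 263
scene lift xy [ -3.1 -28. ] size [29. 94.] ang-vs-x 0.7 z 102.4 275
top start handle [651.1  16.3 182.6] [646.8  11.2 168.3] [656.8  22.5 189.6] 23
top start handle [651.9  16.1 185.2] [646.8  11.2 180.3] [656.8  22.3 189.6] 18
top now handle [650.7  16.  181.8] [646.9  11.2 165.7] [656.4  22.6 189.5] 25
top now handle [651.8  15.8 186.3] [647.3  11.2 182.8] [656.4  22.2 189.5] 17
finger_rest 0.83 [ 387.7 -264.3   20. ]
clip_stand 0.62 [ 506.6 -456.2   11.6]
bottle_rack 0.79 [676.  170.5  30.7]
scene start handle [657.3  14.5 178.2] [650.2   8.6 165.4] [661.   20.7 188.8] 52
scene start handle [656.6  14.2 185. ] [650.2   8.6 181.7] [661.   20.7 188.8] 24
scene now handle [656.8  14.6 177.7] [650.2   9.  165. ] [661.4  21.3 187.6] 52
scene now handle [655.8  14.3 184.9] [650.2   9.  180.7] [661.4  20.8 187.6] 22
finger_rest 0.63 [ 402.1 -281.3   25.8]
clip_stand 0.54 [ 513.8 -459.6   12.1]
bottle_rack 0.79 [692.1 197.2  29.6]
c [430.  464.7] mean [432.5 462.8] size [32. 94.] ang 108.6 px [454. 184.] bgr [229.5 113.   57. ] z 0.0267 204
c [556.3 449.3] mean [557.7 448.5] size [36. 90.] ang 32.2 px [470. 208.] bgr [ 75. 246. 248.] z 0.0265 261
c [509.7 228.9] mean [510.9 228.4] size [28. 95.] ang 145.3 px [393. 211.] bgr [ 80. 246. 248.] z 0.0269 220
c [683.2 206.1] mean [689.9 201.7] size [ 50. 152.] ang 87.0 px [409. 254.] bgr [119. 118. 114.] z 0.0317 677
```

View pics/c19.png

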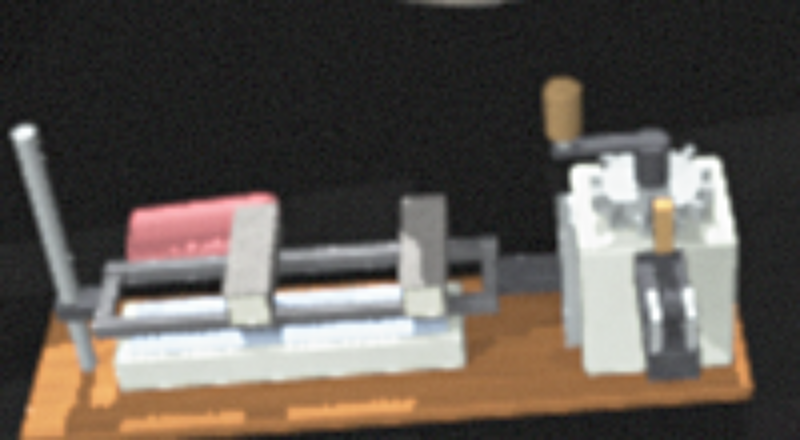

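View pics/scene_end.png

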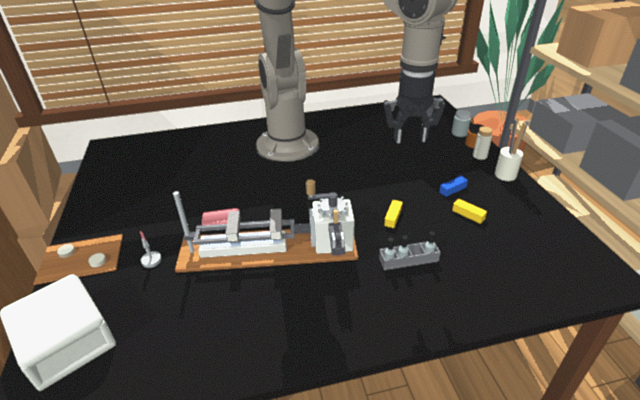

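Everything checks out: both blocks lie across the lowered rails (crop 252,265 and 423,255), the pawl is down with its handle where it started, and the bystanders haven't moved. Handing in.

```bash
python3 -c "
from bench import workorder
print(workorder.hand_in())"
```

```text
the job is handed in; nothing more can be done
None
```

The job is done and handed in at about 71 s. There were two grey nail buffer blocks; both lie across the lowered rails and the pawl is back down in the wheel.

- **Order of work:** I laid both blocks with the pawl down. After I had raised the pawl, one block was knocked aside on the ledge. I folded the pawl back down, re-laid that block, and raised the pawl again. The crank was then carried round by the held knob in about 7 s, roughly 0.5 rad/s, until its stop resisted. I then let go and folded the pawl back down.
- **Blocks:** at the end their centres are about 1 mm and 4 mm off the middle of the rails and turned less than 1°. Their tops are at 102 mm, where 103 mm is expected with the ledge fully down.
- **Crank and pawl:** the knob stayed at the stop after release. The pawl handle is within 1 mm of where it started, and I felt a 21 N reaction as it seated.
- **Bystanders:** the finger rest, clip stand and the yellow and blue look-alikes read the same as at the start, and so does the bottle rack in the scene camera.
- **Disagreements:** the top camera put the bottle rack about 35 mm off, which I put down to the arm partly hiding it. The scene camera's finger rest reading shifted too, probably because the lowered ledge changed what it could see. The top camera agrees with the start for the finger rest.

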